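# Return glaze test tiles to their colour-matched sample holders

### The job

Stand each of the four glazed test tiles in the wooden sample holder whose colour chip matches its glaze: upright, flat on the floor of the recess, square to the holder, with the tile's foot pointing towards the chip. Do not let any tile tip over, and leave the beaker and the bowl where they are.

Things in the scene. Friction and masses are not known exactly. Their poses are not given: they have to be found in the camera images.
- tile_blue_mid (a point): Loose L-shaped test tile, 40-70 g, dark blue glaze on the upper half, bare buff clay below. Foot 30 (x) x 34 (y) x 8 mm high; upright slab 8 thick (x) x 34 wide (y), top 61 mm up; grip it across the 8 mm. Point: middle of the slab, 30.5 mm above the underside, 11 mm to +x of the foot's centre. -x points from the slab out over the foot; z up.
- tile_celadon_mid (a point): Loose L-shaped test tile, 40-70 g, pale grey-green (celadon) glaze on the upper half, bare buff clay below. Foot 30 (x) x 34 (y) x 8 mm high; upright slab 8 thick (x) x 34 wide (y), top 61 mm up; grip it across the 8 mm. Point: middle of the slab, 30.5 mm above the underside, 11 mm to +x of the foot's centre. -x points from the slab out over the foot; z up.
- tile_rust_mid (a point): Loose L-shaped test tile, 40-70 g, rust brown glaze on the upper half, bare buff clay below. Foot 30 (x) x 34 (y) x 8 mm high; upright slab 8 thick (x) x 34 wide (y), top 61 mm up; grip it across the 8 mm. Point: middle of the slab, 30.5 mm above the underside, 11 mm to +x of the foot's centre. -x points from the slab out over the foot; z up.
- tile_yellow_mid (a point): Loose L-shaped test tile, 40-70 g, bright yellow glaze on the upper half, bare buff clay below. Foot 30 (x) x 34 (y) x 8 mm high; upright slab 8 thick (x) x 34 wide (y), top 61 mm up; grip it across the 8 mm. Point: middle of the slab, 30.5 mm above the underside, 11 mm to +x of the foot's centre. -x points from the slab out over the foot; z up.
- holder_blue_seat (a point): Fixed dark wood holder 84 (x) x 66 (y) x 10 mm; dark blue chip (top 13 mm up) at its -x end; behind it a recess 46 (x) x 50 (y), 4 deep, floor 6 mm over the table. Point: on the recess floor where a centred tile's slab middle belongs (11 mm to +x of recess centre, 22 mm of block centre); tile axes then parallel to these. -x points to the chip, z up.
- holder_celadon_seat (a point): Fixed dark wood holder 84 (x) x 66 (y) x 10 mm; pale grey-green (celadon) chip (top 13 mm up) at its -x end; behind it a recess 46 (x) x 50 (y), 4 deep, floor 6 mm over the table. Point: on the recess floor where a centred tile's slab middle belongs (11 mm to +x of recess centre, 22 mm of block centre); tile axes then parallel to these. -x points to the chip, z up.
- holder_rust_seat (a point): Fixed dark wood holder 84 (x) x 66 (y) x 10 mm; rust brown chip (top 13 mm up) at its -x end; behind it a recess 46 (x) x 50 (y), 4 deep, floor 6 mm over the table. Point: on the recess floor where a centred tile's slab middle belongs (11 mm to +x of recess centre, 22 mm of block centre); tile axes then parallel to these. -x points to the chip, z up.
- holder_yellow_seat (a point): Fixed dark wood holder 84 (x) x 66 (y) x 10 mm; bright yellow chip (top 13 mm up) at its -x end; behind it a recess 46 (x) x 50 (y), 4 deep, floor 6 mm over the table. Point: on the recess floor where a centred tile's slab middle belongs (11 mm to +x of recess centre, 22 mm of block centre); tile axes then parallel to these. -x points to the chip, z up.
- beaker_mid (a point): Bystander: plain buff unglazed beaker, 64 mm across, 79 mm high, loose; the point is on its axis, 39 mm up.
- bowl_mid (a point): Bystander: plain pinkish red-clay unglazed bowl, 110 mm across, 53 mm high, loose; the point is on its axis, 26 mm up.
There are look-alikes about, which are no part of the job. Leave any pink or purple look-alike of the part that bears tile_blue_mid alone.

How it is judged:
By the outcome, as a careful person would: the job done as asked, in the order asked, and still so for the second after the job is handed in, with the robot touching nothing.
It also fails if it takes over 109 s, if anything falls off the work surface, if the arm or the gripper's body presses on something with over 40 N, if the wrist force passes 120 N, or if a joint passes its speed limit or range.

### The arm

A 6-joint arm with a two-finger parallel gripper is mounted at the origin on a cart in front of the work surface, level with it; the furniture and walls round the work are solid. World frame = base frame: x ahead of the robot, y to its left, z up, the work surface at z = 0. Lengths are in m, angles in rad, forces in N, time in s.
With the tool pointing down it reaches from about 0.275 to 0.875 m from the base axis. Payload 12.5 kg.
Tool frame: the origin (TCP) lies midway between the tips of the shut fingers; the grasp point (between the pads) lies 19 mm behind it; z points along the fingers, y is the direction in which the jaws open and shut (so a half turn about z gives the same grasp; the last joint's range is limited). The gripper opens to 85 mm and grips with 20 to 120 N. Pads are 22 mm wide; open, the fingers measure 114 mm over their backs; the gripper's body (76 mm by 85 mm) begins 54 mm behind the grasp point. The pads swing forward as they close: fully open they stand 13 mm farther back than shut.
Start: joints at [1.036, 0.351, 1.652, -0, 1.139, -0.085], TCP at [0.239, 0.495, 0.231] pointing down, gripper open.
Joint ranges: [-2.75, 2.75], [-0.79, 2.1], [0.01, 2.65], [-1.57, 4.71], [0.07, 3.14], [-2.87, 2.87]. Speed limits (rad/s): [2.22, 2.22, 2.79, 3.14, 3.14, 3.14].

### API

Orientations are given as a rotation vector (axis times angle).
In Python, from station import state, read_camera, get_calibration, hand_in, search_frame, outline_of gives the robot as it stands.
- The arm moves only by the shell command python3 -m handwheel 'ROWS' [FORCE]. ROWS is a JSON object of lists of equal length, an entry for each row: "gripper": the closure, from 0 (fully open) to 1 (shut); "travel": the shift along the tool's x, y, z in mm, a list of three; "angular": the turn, a rotation vector about the tool's x, y, z in rad, a list of three. In form: {"gripper": [gripper, ...], "travel": [[x, y, z], ...], "angular": [[rx, ry, rz], ...]}. A call has 1 to 12 rows; each row shifts and turns the commanded pose from where the row before left it, along the tool's axes as they then stand; what a row does not reach is not made up. A row lasts 1/12 s, in which the tool goes at most 41.7 mm and 7.16 degrees, less where a joint would pass 70% of its speed; a pose out of reach is approached as far as the arm can. A call is refused whole if a number of a shift passes 41.7 or a number of a turn 0.125, either way. A call with a gripper value outside its range is refused whole. The fingers move at their own pace and stop on an object; FORCE is the grip in N (left out, the last holds). Time passes only in rows, so rows that do not move let the fingers close. It gives the time, the measured TCP pose, the force and the opening at its end, in the units of the state.
- state(): the state, without advancing time (a new reading comes with each control period).
- read_camera(name): name is "scene" or "side" or "wrist"; returns the picture (420x560x3 uint8, red, green, blue); there is no depth.
- get_calibration(name): a dict with "fx", "fy", "cx", "cy" (pixels), "R" (3x3) and "t" (3): a world point X has camera coordinates R X + t; the wrist camera has in their place "mount" (4x4, takes a point from camera to tool coordinates, whose origin is the TCP and whose axes are the flange's). Camera axes: x right, y down, z forward; pixel columns grow to the right and rows downward; lengths in m; the calibration is good to about 2 mm. A picture is of the moment at which its call begins: read the wrist's pose just before it. get_calibration takes no time and is no camera call.
- hand_in(): hands the job in, once; it reports no verdict.
Trained networks look in the newest picture that a camera, given by its name, has taken for a name from the list of things; names that differ only in an ending like _2 or _b are one class to them, and where a whole thing is asked for, a point or a joint stands for the part that bears it (a point fixed in the world has none). Each returns a list of dicts, best first, with "conf" (0 to 1); they miss things now and then, are a little off and sometimes report something else, mostly with a low value. They report only what shows in the picture. A call takes as long as a camera call. They do not tell look-alikes from the thing itself.
- search_frame(label, camera): "position" ([x, y, z] in m, in world coordinates, good to about 4 mm: the middle of the surface that is visible of it).
- outline_of(label, camera): "pixels" (420x560 bool, what is visible of it).
The state is a dict: "time": time; "q": joint angles; "dq": joint speeds; "joint_torque": joint torques, N m; "tcp_pos": TCP position; "tcp_rot": TCP orientation; "wrist_force": force on the tool from outside, world axes, zero at the start; "wrist_torque": the same for the moment, N m; "opening": opening from 0.0 (shut) to 1.0 (fully open).
Only numpy, scipy, OpenCV 4.12 (cv2) and the standard library are available. Lean on these libraries where they do the work, as an engineer would, in place of code of your own. Each camera call takes 0.05 s, during which the arm holds its last target.

## Working session

There is one attempt and no reset: what is moved stays moved. The work goes in short steps, Python scripts to look and compute and a shell command to move; the robot and the scene stay as the last step left them, time stands still between calls to the robot, and variables do not carry over. Pictures are saved under pics/ and viewed, and the job is handed in when it is done.

```bash
ls; mkdir -p pics
python3 - <<'E'
from station import *
import cv2
s=state();print(s)
for n in ("scene","side","wrist"):
    im=read_camera(n);cv2.imwrite(f"pics/{n}0.png",im[:,:,::-1]);c=get_calibration(n);print(n,c)
E
```

```text
pics
{'time': 0.0, 'q': array([ 1.03638682e+00,  3.51275445e-01,  1.65244718e+00,  3.68206368e-06,
        1.13910931e+00, -8.45935165e-02]), 'dq': array([-0.00093554, -0.00179239,  0.00032742,  0.00154248,  0.001385  ,
       -0.00101872]), 'joint_torque': array([ 1.31329165e-03, -5.06103230e+01, -2.91405559e+01, -7.08379412e-05,
        4.55618429e-03,  1.71653475e-06]), 'tcp_pos': array([0.23893634, 0.49500471, 0.23072818]), 'tcp_rot': array([-7.00544897e-01, -3.06209835e+00,  1.85233536e-03]), 'wrist_force': array([-0.67171737, -1.28509867,  0.53502252]), 'wrist_torque': array([-0.01185054, -0.03502644, -0.00011566]), 'opening': 0.9998728881876531}
scene {'fx': 529.4254934609695, 'fy': 529.4254934609695, 'cx': 282.3169015882775, 'cy': 216.032680620134, 'R': array([[ 0.70221999, -0.71192256,  0.0073047 ],
       [-0.4424967 , -0.44445777, -0.77887994],
       [ 0.55774883,  0.54371276, -0.62713051]]), 't': array([-0.34085784,  0.34370589,  1.08290108])}
side {'fx': 460.0562746580304, 'fy': 460.0562746580304, 'cx': 277.0703967027754, 'cy': 206.73223265176298, 'R': array([[ 0.99606908, -0.08579165,  0.02204946],
       [-0.02980898, -0.55905122, -0.8285971 ],
       [ 0.0834135 ,  0.82468268, -0.55941099]]), 't': array([-0.59387966,  0.11730513,  1.3321806 ])}
wrist {'fx': 350.90576433049426, 'fy': 350.90576433049426, 'cx': 281.69765471062397, 'cy': 201.8506868702082, 'mount': array([[ 6.62595500e-06, -9.49154235e-01, -3.14811434e-01,
         8.22430394e-02],
       [ 9.99999650e-01, -2.57243602e-04,  7.96635000e-04,
        -4.61919096e-04],
       [-8.37112711e-04, -3.14811329e-01,  9.49153900e-01,
        -1.42832069e-01],
       [ 0.00000000e+00,  0.00000000e+00,  0.00000000e+00,
         1.00000000e+00]])}
```

View pics/scene0.png

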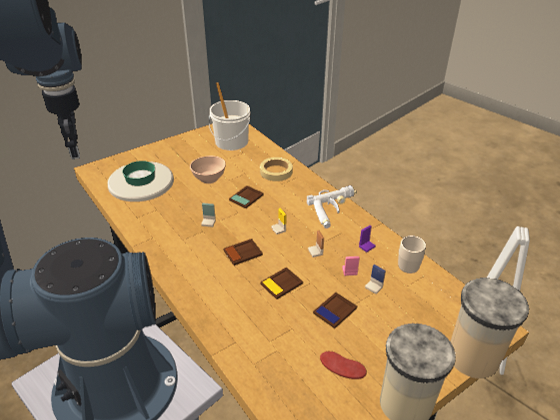

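View pics/side0.png

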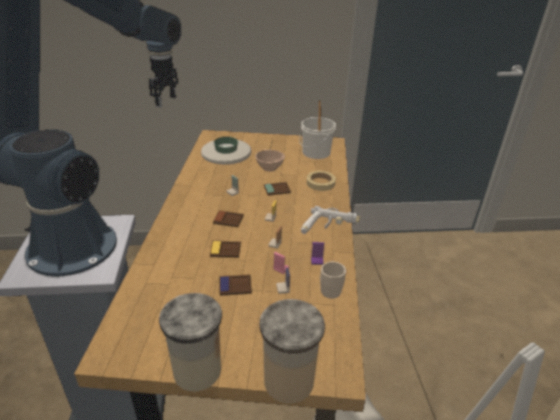

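View pics/wrist0.png

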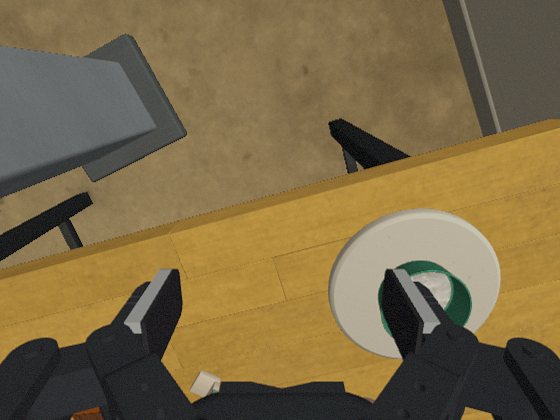

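The scene picture shows the glazed tiles at celadon (208,215), yellow (281,221), rust (318,244) and blue (375,280). The look-alikes are a pink tile at (351,266) and a purple tile at (367,240). The holders are at celadon (246,196), rust (243,251), yellow (281,282) and blue (335,309), the beaker at (411,253) and the bowl at (208,170).

Run:
```python
from station import *
import numpy as np, pickle
D={}
for cam in("scene","side"):
    im=read_camera(cam); D[cam]=im
    for l in [f"tile_{c}_mid" for c in("blue","celadon","rust","yellow")]+[f"holder_{c}_seat" for c in("blue","celadon","rust","yellow")]+["beaker_mid","bowl_mid"]:
        a=search_frame(l,cam); o=outline_of(l,cam) if 'holder' not in l else []
        D[cam,l]=(a,o)
        print(cam,l,[(np.round(d["position"],3).tolist(),round(d["conf"],2)) for d in a],
         [(int(d["pixels"].sum()),np.round(np.argwhere(d["pixels"]).mean(0)[::-1]).tolist(),round(d["conf"],2)) for d in o])
pickle.dump(D,open("d0.pkl","wb"));print(state()["time"])
```

```text
scene tile_blue_mid [([0.598, -0.208, 0.022], 0.78), ([0.584, -0.141, 0.033], 0.74)] [(339, [376.0, 280.0], 0.76), (259, [351.0, 266.0], 0.72), (196, [366.0, 240.0], 0.71)]
scene tile_celadon_mid [([0.466, 0.273, 0.022], 0.66)] [(286, [208.0, 215.0], 0.66)]
scene tile_rust_mid [([0.589, -0.03, 0.015], 0.63)] [(236, [318.0, 245.0], 0.66)]
scene tile_yellow_mid [([0.585, 0.107, 0.019], 0.67)] []
scene holder_blue_seat [] []
scene holder_celadon_seat [([0.614, 0.278, 0.009], 0.79)] []
scene holder_rust_seat [([0.449, 0.109, 0.012], 0.6)] []
scene holder_yellow_seat [([0.439, -0.044, 0.008], 0.66)] []
scene beaker_mid [([0.701, -0.233, 0.051], 0.79), ([0.466, 0.271, 0.019], 0.38)] [(861, [411.0, 254.0], 0.67)]
scene bowl_mid [([0.612, 0.454, 0.03], 0.58)] [(720, [208.0, 169.0], 0.84)]
side tile_blue_mid [([0.602, -0.215, 0.012], 0.72), ([0.705, -0.096, 0.022], 0.63), ([0.588, -0.144, 0.032], 0.56)] [(238, [280.0, 262.0], 0.75), (313, [318.0, 252.0], 0.71), (174, [285.0, 284.0], 0.55)]
side tile_celadon_mid [([0.471, 0.271, 0.02], 0.7)] [(141, [234.0, 186.0], 0.51)]
side tile_rust_mid [([0.594, -0.032, 0.02], 0.55)] [(135, [277.0, 238.0], 0.44)]
side tile_yellow_mid [] [(135, [272.0, 213.0], 0.44), (160, [277.0, 239.0], 0.41)]
side holder_blue_seat [([0.469, -0.194, 0.008], 0.92)] []
side holder_celadon_seat [([0.62, 0.276, 0.012], 0.77)] []
side holder_rust_seat [([0.447, 0.108, 0.009], 0.77)] []
side holder_yellow_seat [([0.445, -0.045, 0.018], 0.57)] []
side beaker_mid [([0.716, -0.246, 0.055], 0.66)] [(754, [332.0, 279.0], 0.88), (483, [270.0, 159.0], 0.54)]
side bowl_mid [([0.604, 0.464, 0.038], 0.94)] [(487, [270.0, 159.0], 0.67)]
1.85
```

Run:
```python
import cv2,pickle
im=cv2.imread("pics/scene0.png")[170:335,185:435]
cv2.imwrite("pics/crop_scene0.png",cv2.resize(im,None,fx=3.2,fy=3.2,interpolation=cv2.INTER_CUBIC))
```

```text
(no output)
```

View pics/crop_scene0.png

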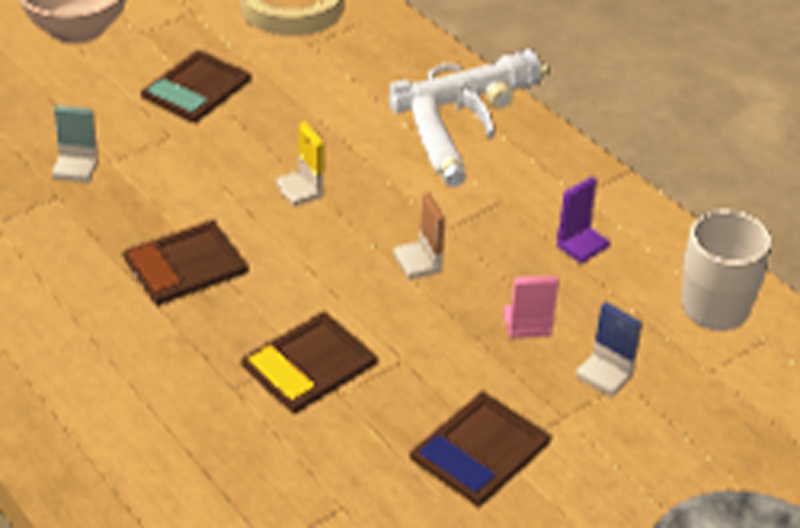

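The crop confirms the choice: the tile with a dark blue glaze over a buff foot is at (376,280). The wholly pink one at (351,266) and the wholly purple one at (367,240) are the look-alikes. Next come the helpers, then a first survey with the wrist camera.

```bash
cat > h.py <<'E'
from station import *
import numpy as np, cv2
from scipy.spatial.transform import Rotation as Ro
from scipy.optimize import minimize
def T():
    s=state(); return Ro.from_rotvec(s["tcp_rot"]).as_matrix(), np.array(s["tcp_pos"]), s
def yawx(R): return np.degrees(np.arctan2(R[1,0],R[0,0]))
def delta(target, yaw=None):
    """mm in tool axes to target TCP; turn about tool z to bring tool x to yaw (deg)"""
    R,p,s=T(); d=R.T@(np.array(target)-p)*1000
    print("t",round(s["time"],2),"tcp",p.round(4),"yawx",yawx(R).round(2),"tilt",np.degrees(np.arccos(-R[2,2])).round(2),"q1,q6",np.degrees(s["q"][[0,5]]).round(1),"open",round(s["opening"],3))
    print("delta tool mm",d.round(1),"norm",np.linalg.norm(d).round(1))
    if yaw is not None: print("turn rz rad",np.radians(-((yaw-yawx(R)+180)%360-180)).round(3))
def camP(name):
    c=get_calibration(name); K=np.array([[c["fx"],0,c["cx"]],[0,c["fy"],c["cy"]],[0,0,1]])
    if name!="wrist": return K,np.array(c["R"]),np.array(c["t"])
    R,p,_=T(); M=np.array(c["mount"]); Rc=R@M[:3,:3]; tc=R@M[:3,3]+p
    return K,Rc.T,-Rc.T@tc
def shot(name,fn):
    P=camP(name); im=read_camera(name); cv2.imwrite("pics/"+fn+".png",im[:,:,::-1]); 
    np.savez("pics/"+fn+".npz",im=im,K=P[0],R=P[1],t=P[2]); return im,P
def load(fn):
    z=np.load("pics/"+fn+".npz"); return z["im"],(z["K"],z["R"],z["t"])
def proj(P,X):
    x=(P[1]@np.atleast_2d(X).T).T+P[2]; u=x@P[0].T; return u[:,:2]/u[:,2:]
def unproj(P,uv,z):
    K,R,t=P; uv=np.atleast_2d(uv); d=(np.linalg.inv(K)@np.c_[uv,np.ones(len(uv))].T).T@R; c=-R.T@t
    return c+d*((z-c[2])/d[:,2])[:,None]
def box(x0,x1,y0,y1,z0,z1): return np.array([[x,y,z] for x in(x0,x1) for y in(y0,y1) for z in(z0,z1)])
# tile in its point frame (slab middle), z from underside; foot centre at x=-11mm
TILE=[box(-.026,.004,-.017,.017,0,.008),box(-.004,.004,-.017,.017,0,.061)]
def place(B,x,y,yawdeg,z=0):
    a=np.radians(yawdeg);c,s=np.cos(a),np.sin(a); return B@np.array([[c,s,0],[-s,c,0],[0,0,1]])+[x,y,z]
def sil(P,boxes,pose,shape=(420,560),S=4,z=0):
    m=np.zeros(shape,np.uint8)
    m=np.zeros((shape[0]*S,shape[1]*S),np.uint8)
    for b in boxes:
        h=cv2.convexHull(((proj(P,place(b,*pose,z=z))+.5)*S).round().astype(np.int32)); cv2.fillConvexPoly(m,h,255)
    return cv2.resize(m,(shape[1],shape[0]),interpolation=cv2.INTER_AREA)/255.
E
python3 - <<'E'
from h import *
delta([.52,.19,.36])
E
python3 -m handwheel '{"gripper":[0,0,0,0,0,0,0,0,0,0,0],"travel":[[-35,-13.9,-11.8],[-35,-13.9,-11.8],[-35,-13.9,-11.8],[-35,-13.9,-11.8],[-35,-13.9,-11.8],[-35,-13.9,-11.8],[-35,-13.9,-11.8],[-35,-13.9,-11.8],[-35,-13.9,-11.8],[-35,-13.9,-11.8],[-35,-13.9,-11.8]],"angular":[[0,0,0],[0,0,0],[0,0,0],[0,0,0],[0,0,0],[0,0,0],[0,0,0],[0,0,0],[0,0,0],[0,0,0],[0,0,0]]}' 30
python3 - <<'E'
from h import *
shot("wrist","w1"); delta([.55,-.1,.36])
E
```

```text
t 1.85 tcp [0.2391 0.4953 0.2313] yawx 154.23 tilt 0.0 q1,q6 [59.4 -4.8] open 0.999
delta tool mm [-385.7 -152.8 -128.7] norm 434.4
time: 2.77
tcp_pos: [0.5203, 0.1885, 0.3619]
tcp_rot: [0.701, 3.062, 0.0]
wrist_force: [0.7, 0.2, 0.1]
opening: 1.004
t 2.82 tcp [0.5243 0.1845 0.3637] yawx 154.05 tilt 0.25 q1,q6 [ 14.6 -49.4] open 1.003
delta tool mm [-147.6 -244.6    4.1] norm 285.7
```

View pics/w1.png

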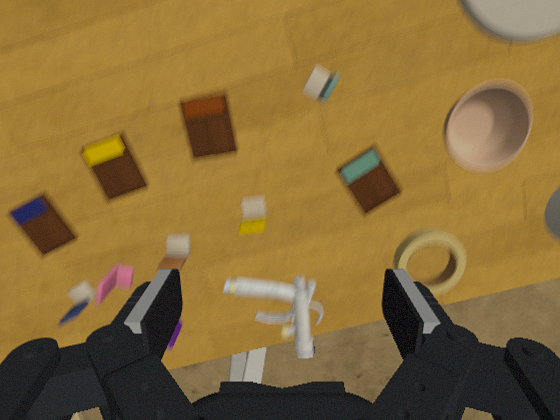

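Almost everything shows here: blue holder (42,224), yellow holder (113,165), rust holder (208,125), celadon holder (368,180), and the tiles celadon (322,84), yellow (253,215), rust (177,250) and blue (78,300). The arm was still settling, so I'll wait and shoot again before fitting.

```bash
python3 -m handwheel '{"gripper":[0,0],"travel":[[0,0,0],[0,0,0]],"angular":[[0,0,0],[0,0,0]]}'
python3 - <<'E'
from h import *
import pickle
im,P=shot("wrist","w2"); D={}
for c in("celadon","yellow","rust","blue"):
    o=outline_of(f"tile_{c}_mid","wrist"); D[c]=o
    print(c,[(int(d["pixels"].sum()),np.argwhere(d["pixels"]).mean(0)[::-1].round().tolist(),round(d["conf"],2)) for d in o])
pickle.dump(D,open("w2.pkl","wb"))
R,p,s=T();print(s["time"],p,s["dq"].round(3))
cv2.imwrite("pics/w2c.png",cv2.resize(im[60:340,0:420,::-1],None,fx=1.9,fy=1.9,interpolation=cv2.INTER_CUBIC))
E
```

```text
time: 2.98
tcp_pos: [0.5193, 0.1899, 0.3608]
tcp_rot: [-0.702, -3.062, 0.0]
wrist_force: [-0.5, -0.5, 0.4]
opening: 1.0
celadon [(750, [321.0, 81.0], 0.82)]
yellow [(841, [254.0, 213.0], 0.59)]
rust [(852, [176.0, 251.0], 0.8)]
blue [(695, [115.0, 279.0], 0.94), (627, [79.0, 299.0], 0.69), (2481, [43.0, 222.0], 0.52), (139, [176.0, 333.0], 0.46), (812, [254.0, 213.0], 0.32)]
3.2333 [0.51866495 0.19102822 0.36091628] [-0.004 -0.001 -0.005 -0.001  0.    -0.003]
```

View pics/w2c.png

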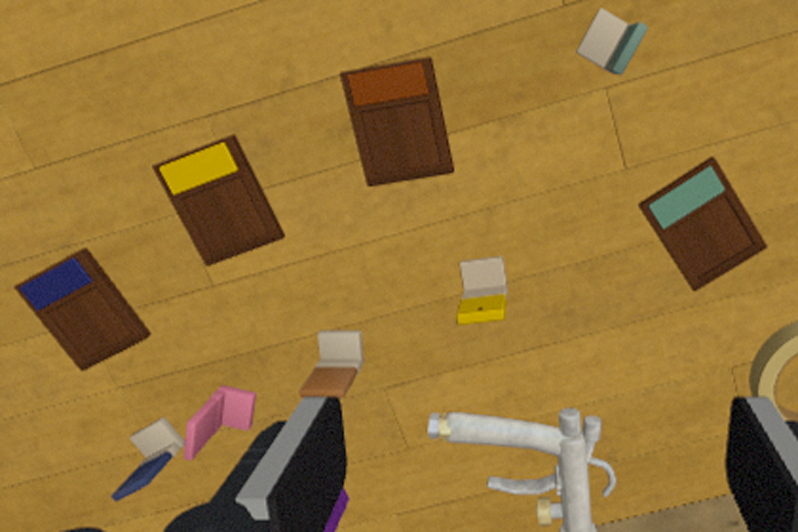

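```bash
cat > fit.py <<'E'
from h import *
HOLD=[box(-.064,.020,-.033,.033,0,.010),box(-.064,-.042,-.030,.030,0.01,.013)]
def mask_at(im,uv,r=45,thr=38):
    """non-table pixels near uv, component nearest"""
    u,v=map(int,uv);x0,y0=max(u-r,0),max(v-r,0); w=im[y0:v+r,x0:u+r]
    lab=cv2.cvtColor(cv2.GaussianBlur(w,(3,3),0),cv2.COLOR_RGB2LAB).astype(float)
    full=cv2.cvtColor(im,cv2.COLOR_RGB2LAB).astype(float)
    hsv=cv2.cvtColor(w,cv2.COLOR_RGB2HSV)
    tab=np.median(lab[(hsv[...,0]>12)&(hsv[...,0]<26)&(hsv[...,1]>110)&(hsv[...,2]>110)],axis=0)
    m=(np.linalg.norm((lab-tab)*[.7,1,1],axis=2)>thr).astype(np.uint8)
    m=cv2.morphologyEx(m,cv2.MORPH_OPEN,np.ones((2,2),np.uint8))
    n,l,st,ce=cv2.connectedComponentsWithStats(m)
    d=[np.hypot(*(ce[i]+[x0,y0]-[u,v]))-0.02*st[i,4] for i in range(1,n)]
    i=1+int(np.argmin(d)); M=np.zeros(im.shape[:2],np.uint8); M[y0:v+r,x0:u+r]=(l==i); return M
def fit(views,boxes,x0,yaws=range(0,360,20),z=0):
    def cost(p):
        c=0
        for P,M in views:
            s=sil(P,boxes,p,z=z); c+=1-np.minimum(s,M).sum()/np.maximum(s,M).sum()
        return c/len(views)
    best=None
    for y in yaws:
        p=np.array([*x0,y],float)
        c=cost(p)
        if best is None or c<best[0]: best=(c,p)
    cands=sorted([(cost([*x0,y]),y) for y in yaws])[:4]
    out=[]
    for _,y in cands:
        r=minimize(lambda q:cost([q[0]/1000,q[1]/1000,q[2]]),[x0[0]*1000,x0[1]*1000,y],method="Nelder-Mead",options=dict(initial_simplex=np.array([x0[0]*1000,x0[1]*1000,y])+np.array([[0,0,0],[8,0,0],[0,8,0],[0,0,15]]),maxiter=120,xatol=.1,fatol=1e-4))
        out.append((r.fun,r.x))
    out.sort(key=lambda t:t[0]); return out
def draw(im,P,boxes,p,z=0,col=(0,255,255)):
    for b in boxes:
        q=proj(P,place(b,*p,z=z))
        for i in range(8):
            for k in(1,2,4):
                j=i^k
                if j>i: cv2.line(im,tuple((q[i]*16).astype(int).tolist()),tuple((q[j]*16).astype(int).tolist()),col,1,cv2.LINE_AA,4)
E
cat > run1.py <<'E'
from fit import *
W=load("w2"); im,P=W
vis=im[:,:,::-1].copy()
import pickle
D=pickle.load(open("d0.pkl","rb")); S=(D["scene"],camP("scene"))
pt={"celadon":(321,82),"yellow":(254,213),"rust":(176,251),"blue":(79,299)}
ph={"celadon":(370,180),"yellow":(115,165),"rust":(210,125),"blue":(43,224)}
vs=S[0][:,:,::-1].copy()
for c in pt:
    for nm,uv,B in(("tile",pt[c],TILE),("hold",ph[c],HOLD)):
        g=unproj(P,uv,.01)[0,:2]; 
        M=mask_at(im,uv,r=60 if nm=="hold" else 32)
        uvs=proj(S[1],[*g,.012])[0]; Ms=mask_at(S[0],uvs,r=30)
        o=fit([(P,M)],B,g); o2=fit([(P,M),(S[1],Ms)],B,g,z=0)
        print(nm,c,"area",M.sum(),Ms.sum(),"| wrist:",*[(round(a,3),b.round(1).tolist()) for a,b in o[:2]],"| both:",*[(round(a,3),b.round(1).tolist()) for a,b in o2[:2]])
        p=o2[0][1]/[1000,1000,1]; draw(vis,P,B,p); draw(vs,S[1],B,p)
cv2.imwrite("pics/fit1.png",cv2.resize(vis[60:340,0:420],None,fx=1.9,fy=1.9,interpolation=cv2.INTER_CUBIC))
cv2.imwrite("pics/fit1s.png",cv2.resize(vs[170:335,185:435],None,fx=3.2,fy=3.2,interpolation=cv2.INTER_CUBIC))
E
time python3 run1.py
```

```text
tile celadon area 173 169 | wrist: (np.float64(0.735), [459.9, 263.6, 273.2]) (np.float64(0.739), [466.9, 266.7, 324.9]) | both: (np.float64(0.575), [466.0, 268.0, 238.1]) (np.float64(0.575), [466.2, 268.3, 236.0])
hold celadon area 2551 449 | wrist: (np.float64(0.038), [640.9, 288.8, 8.6]) (np.float64(0.039), [641.3, 289.0, 8.4]) | both: (np.float64(0.139), [640.0, 287.0, 7.5]) (np.float64(0.139), [640.4, 287.6, 8.1])Traceback (most recent call last):
  File "run1.py", line 12, in <module>
    M=mask_at(im,uv,r=60 if nm=="hold" else 32)
  File "fit.py", line 14, in mask_at
    i=1+int(np.argmin(d)); M=np.zeros(im.shape[:2],np.uint8); M[y0:v+r,x0:u+r]=(l==i); return M
            ~~~~~~~~~^^^
    return _wrapfunc(a, 'argmin', axis=axis, out=out, **kwds)
    return _wrapit(obj, method, *args, **kwds)
    result = getattr(arr, method)(*args, **kwds)
ValueError: attempt to get argmin of an empty sequence

real	0m4.260s
user	0m7.150s
sys	0m1.749s
```

```bash
sed -i 's/    m=(np.linalg.norm((lab-tab)\*\[.7,1,1\],axis=2)>thr).astype(np.uint8)/    dd=np.linalg.norm((lab-tab)*[.4,1,1],axis=2); m=cv2.threshold(np.clip(dd*2,0,80).astype(np.uint8),0,1,cv2.THRESH_OTSU)[1]/' fit.py
python3 run1.py
python3 - <<'E'
from fit import *
im,P=load("w2")
v=np.zeros_like(im)
for uv,r in(((321,82),32),((254,213),32),((176,251),32),((79,299),32),((370,180),60),((210,125),60)):
    v[mask_at(im,uv,r)>0]=255
cv2.imwrite("pics/m1.png",v)
E
```

```text
tile celadon area 763 292 | wrist: (np.float64(0.12), [459.1, 282.0, 131.2]) (np.float64(0.121), [459.2, 281.7, 129.8]) | both: (np.float64(0.164), [473.0, 278.3, 31.9]) (np.float64(0.165), [473.0, 278.3, 32.5])
hold celadon area 2590 468 | wrist: (np.float64(0.027), [641.1, 288.9, 8.2]) (np.float64(0.028), [640.9, 288.9, 8.5]) | both: (np.float64(0.14), [640.3, 287.3, 7.0]) (np.float64(0.142), [639.8, 286.6, 8.3])
tile yellow area 455 215 | wrist: (np.float64(0.346), [580.4, 106.8, 244.4]) (np.float64(0.438), [584.2, 117.0, 364.8]) | both: (np.float64(0.364), [593.3, 107.1, -21.7]) (np.float64(0.364), [591.7, 105.4, 338.1])
hold yellow area 2634 725 | wrist: (np.float64(0.078), [419.1, -36.0, 173.8]) (np.float64(0.078), [419.1, -36.0, 173.9]) | both: (np.float64(0.155), [418.7, -37.4, 173.1]) (np.float64(0.156), [418.8, -37.1, 173.5])
tile rust area 719 225 | wrist: (np.float64(0.2), [594.5, -20.8, 345.5]) (np.float64(0.203), [594.1, -19.7, 349.3]) | both: (np.float64(0.273), [597.2, -28.6, 329.3]) (np.float64(0.274), [598.1, -26.4, 334.1])
hold rust area 2995 654 | wrist: (np.float64(0.025), [470.4, 107.2, 343.5]) (np.float64(0.025), [428.0, 119.6, 163.5]) | both: (np.float64(0.114), [427.4, 118.8, 163.0]) (np.float64(0.122), [426.4, 115.0, 163.5])
tile blue area 968 382 | wrist: (np.float64(0.324), [603.7, -204.8, 365.4]) (np.float64(0.368), [591.7, -188.5, 238.6]) | both: (np.float64(0.246), [604.8, -209.1, 364.8]) (np.float64(0.246), [604.7, -209.5, 4.7])
hold blue area 2426 882 | wrist: (np.float64(0.041), [446.2, -188.3, 181.2]) (np.float64(0.042), [446.1, -188.2, 181.0]) | both: (np.float64(0.301), [458.7, -171.3, 112.2]) (np.float64(0.303), [456.7, -170.4, 112.0])
```

View pics/fit1.png

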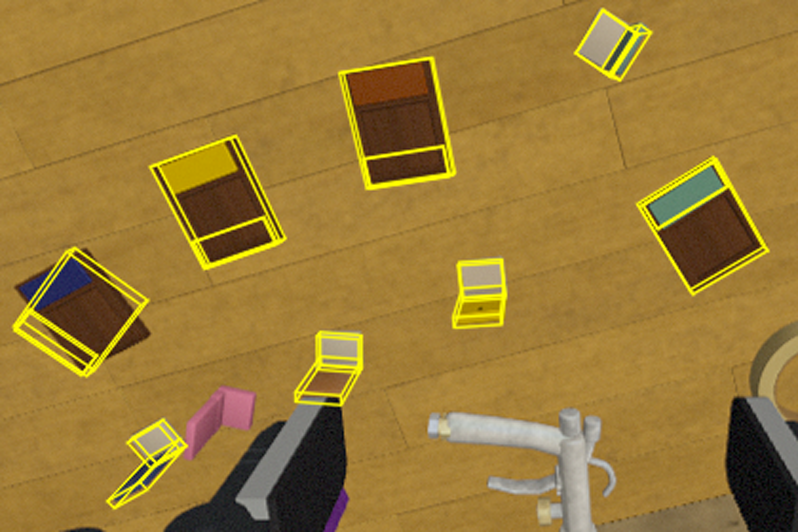

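View pics/m1.png

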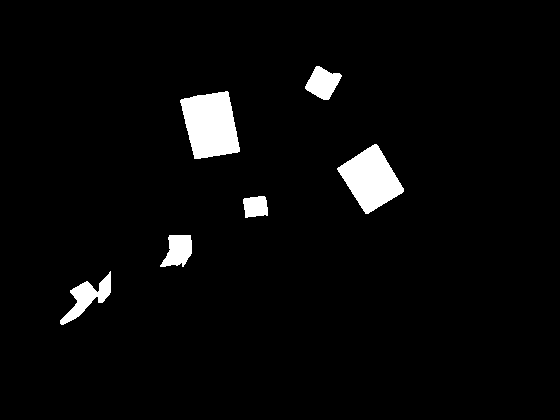

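```bash
cat > run2.py <<'E'
from fit import *
import pickle
im,P=load("w2"); D=pickle.load(open("d0.pkl","rb")); O=pickle.load(open("w2.pkl","rb")); 
VS={c:(camP(c)) for c in("scene","side")}
vis=im[:,:,::-1].copy(); vs=D["scene"][:,:,::-1].copy()
pt={"celadon":(321,82),"yellow":(254,213),"rust":(176,251),"blue":(79,299)}
ph={"celadon":(370,180),"yellow":(115,165),"rust":(210,125),"blue":(43,224)}
R={}
Y=range(-80,81,20)
def near(os,uv):
    b=[o["pixels"] for o in os if np.hypot(*(np.argwhere(o["pixels"]).mean(0)[::-1]-uv))<8]; return b[0].astype(float) if b else None
for c in pt:
    g=unproj(P,pt[c],.015)[0,:2]
    M=near(O[c],pt[c]); vw=[(P,M)]; a=fit(vw,TILE,g,Y)[0]
    txt=[f"wrist {a[0]:.3f} {a[1].round(1)}"]
    for cam in VS:
        m=near(D[cam,f"tile_{c}_mid"][1],proj(VS[cam],[*g,.02])[0])
        if m is not None:
            b=fit([(VS[cam],m)],TILE,g,Y)[0]; txt.append(f"{cam} {b[0]:.3f} {b[1].round(1)}")
            vw.append((VS[cam],m))
    b=fit(vw,TILE,g,Y)[0]; txt.append(f"all {b[0]:.3f} {b[1].round(1)}"); 
    print("tile",c,*txt,sep=" | "); p=a[1]/[1000,1000,1]; draw(vis,P,TILE,p); draw(vs,VS["scene"],TILE,p)
    R["tile",c]=a[1]
    M=mask_at(im,ph[c],r=60); g=unproj(P,ph[c],.01)[0,:2]+[.022,0]
    a=fit([(P,M)],HOLD,g,Y)[0]; print("hold",c,round(a[0],3),a[1].round(1)); R["hold",c]=a[1]
    p=a[1]/[1000,1000,1]; draw(vis,P,HOLD,p); draw(vs,VS["scene"],HOLD,p)
pickle.dump(R,open("R.pkl","wb"))
cv2.imwrite("pics/fit2.png",cv2.resize(vis[60:340,0:420],None,fx=1.9,fy=1.9,interpolation=cv2.INTER_CUBIC))
cv2.imwrite("pics/fit2s.png",cv2.resize(vs[170:335,185:435],None,fx=3.2,fy=3.2,interpolation=cv2.INTER_CUBIC))
E
python3 run2.py
```

```text
tile | celadon | wrist 0.060 [470.1 278.4  33.9] | scene 0.089 [470.  275.   39.4] | side 0.149 [473.5 280.8  27.8] | all 0.158 [471.5 278.   31.9]
hold celadon 0.026 [641.1 288.8   8.1]
tile | yellow | wrist 0.044 [591.6 110.1 -20.2] | side 0.108 [595.4 112.9 -18. ] | all 0.127 [593.2 109.9 -22. ]
hold yellow 0.077 [463.5 -40.7  -5.6]
tile | rust | wrist 0.073 [594.2 -24.4 -23.3] | scene 0.138 [595.6 -26.6 -29.5] | side 0.265 [598.3 -18.4 -22.9] | all 0.189 [595.4 -26.2 -28. ]
hold rust 0.023 [470.3 106.9 -16.7]
tile | blue | wrist 0.134 [ 600.7 -204.5    8.2] | scene 0.127 [ 599.  -211.    -9.5] | side 0.222 [ 605.5 -208.1  -16. ] | all 0.219 [ 602.1 -207.6    6.4]
hold blue 0.04 [ 490.3 -187.6    0.9]
```

View pics/fit2.png

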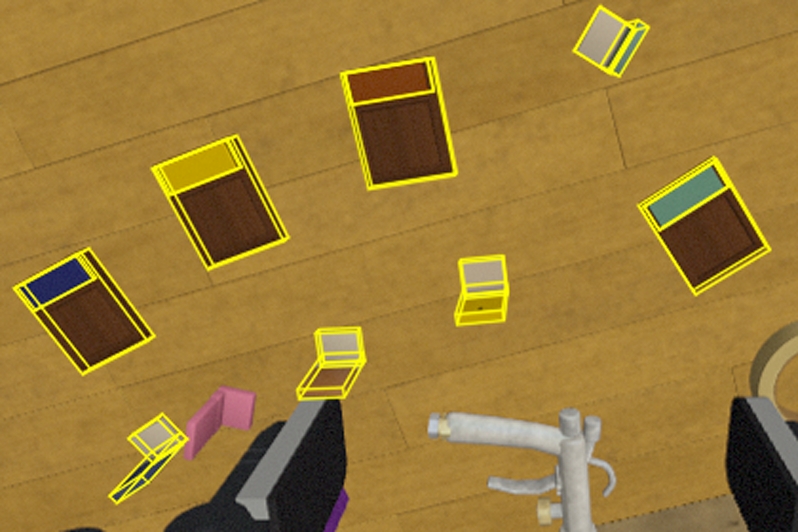

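View pics/fit2s.png

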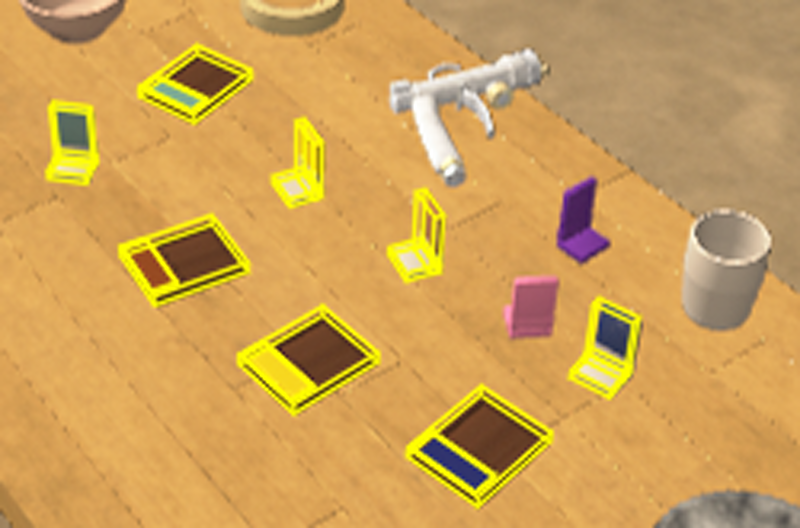

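The boxes lie on every tile and holder in both views. Poses agree within a few mm and yaws are known, with blue the least certain. I start with celadon: hover, check, then grasp.

```bash
cat >> h.py <<'E'
def plan(target, yaw, vmax=38.):
    """turn in place first (rz rows), then shift in the turned axes"""
    R,p,s=T(); rz=np.radians(-((yaw-yawx(R)+180)%360-180)); n=max(1,int(np.ceil(abs(rz)/.12)))
    R2=R@Ro.from_rotvec([0,0,rz]).as_matrix(); 
    d=R2.T@(np.array(target)-p)*1000; k=max(1,int(np.ceil(np.linalg.norm(d)/vmax)))
    e=R.T@(np.array(target)-p)*1000
    print("t",round(s["time"],2),"tcp",p.round(4),"yawx",yawx(R).round(2),"q1,q6",np.degrees(s["q"][[0,5]]).round(1),"open",round(s["opening"],3),"F",s["wrist_force"].round(1))
    print(f"turn {rz:.3f} = {n} x {rz/n:.4f}; then travel {d.round(1)} = {k} x {(d/k).round(2)}   (without turn: {e.round(1)})")
E
python3 - <<'E'
from h import *
plan([.471,.278,.15],123)
E
```

```text
t 3.23 tcp [0.5187 0.191  0.3609] yawx 154.31 q1,q6 [ 15.4 -48.9] open 1.003 F [ 0.5  0.1 -0.3]
turn 0.547 = 5 x 0.1093; then travel [ 98.9   7.5 210.9] = 7 x [14.12  1.07 30.13]   (without turn: [ 80.6  57.8 210.9])
```

```bash
python3 -m handwheel '{"gripper":[0,0,0,0,0,0,0,0,0,0,0,0],"travel":[[0,0,0],[0,0,0],[0,0,0],[0,0,0],[0,0,0],[14.1,1.1,30.1],[14.1,1.1,30.1],[14.1,1.1,30.1],[14.1,1.1,30.1],[14.1,1.1,30.1],[14.1,1.1,30.1],[14.1,1.1,30.1]],"angular":[[0,0,0.109],[0,0,0.109],[0,0,0.109],[0,0,0.109],[0,0,0.11],[0,0,0],[0,0,0],[0,0,0],[0,0,0],[0,0,0],[0,0,0],[0,0,0]]}'
python3 -m handwheel '{"gripper":[0,0,0],"travel":[[0,0,0],[0,0,0],[0,0,0]],"angular":[[0,0,0],[0,0,0],[0,0,0]]}'
cat > look.py <<'E'
import sys
from fit import *
c,fn,x,y,yaw=sys.argv[1],sys.argv[2],*map(float,sys.argv[3:6]); z=float(sys.argv[6]) if len(sys.argv)>6 else 0
im,P=shot("wrist",fn); o=outline_of(f"tile_{c}_mid","wrist"); g=np.array([x,y])/1000; uv=proj(P,[*g,.02+z])[0]
vis=im[:,:,::-1].copy(); print("expect",uv.round())
for d in o:
    ce=np.argwhere(d["pixels"]).mean(0)[::-1]; print("outline",int(d["pixels"].sum()),ce.round(),round(d["conf"],2))
b=[d for d in o if np.hypot(*(np.argwhere(d["pixels"]).mean(0)[::-1]-uv))<40]
if b:
    b=max(b,key=lambda d:d["conf"]); r=fit([(P,b["pixels"].astype(float))],TILE,g,[yaw-20,yaw-10,yaw,yaw+10,yaw+20],z=z)
    for a in r[:2]: print(round(a[0],3),a[1].round(1))
    draw(vis,P,TILE,r[0][1]/[1000,1000,1],z=z)
draw(vis,P,TILE,(*g,yaw),z=z,col=(255,0,255))
cv2.imwrite("pics/"+fn+"v.png",vis); T_=T(); print("tcp",T_[1].round(4),"yawx",yawx(T_[0]).round(2),"t",T_[2]["time"])
E
python3 look.py celadon c1 471 278 33
```

```text
time: 4.23
tcp_pos: [0.4711, 0.2783, 0.1492]
tcp_rot: [1.499, 2.761, 0.0]
wrist_force: [0.7, -0.3, 0.6]
opening: 1.002
time: 4.48
tcp_pos: [0.4728, 0.2775, 0.1518]
tcp_rot: [1.499, 2.76, 0.002]
wrist_force: [0.1, -1.1, 0.1]
opening: 1.001
expect [281. 189.]
outline 1607 [270. 188.] 0.61
0.077 [470.4 279.1  35.9]
0.077 [470.6 279.   35.9]
tcp [0.4732 0.2772 0.1523] yawx 122.93 t 4.5833
```

View pics/c1v.png

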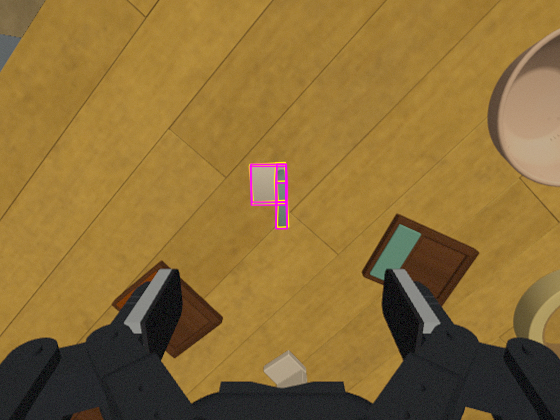

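The picture shows the celadon tile between the jaws at (270,188), and the new fit matches the earlier one. The rust holder sits lower left and the celadon holder right, both out of the way. I descend and grip.

```bash
python3 -m handwheel '{"gripper":[0,0,0,0,0,0],"travel":[[0.5,0,30],[0.5,-0.5,30],[0,0,30],[0,0,25],[0,0,16],[0,0,0]],"angular":[[0,0,-0.02],[0,0,0],[0,0,0],[0,0,0],[0,0,0],[0,0,0]]}' 30
python3 - <<'E'
from h import *
shot("wrist","c2"); delta([.4707,.2785,.021],124)
E
python3 -m handwheel '{"gripper":[1,1,1,1,1,1,1,1],"travel":[[0,0,0],[0,0,0],[0,0,0],[0,0,0],[0,0,0],[0,0,0],[0,0,0],[0,0,0]],"angular":[[0,0,0],[0,0,0],[0,0,0],[0,0,0],[0,0,0],[0,0,0],[0,0,0],[0,0,0]]}' 30
python3 - <<'E'
from h import *
im,_=shot("wrist","c3"); delta([.4707,.2785,.021],124)
a=cv2.imread("pics/c2.png");b=cv2.imread("pics/c3.png")
cv2.imwrite("pics/c23.png",np.hstack([a[:,100:460],b[:,100:460]]))
E
```

```text
time: 5.08
tcp_pos: [0.4706, 0.2769, 0.0177]
tcp_rot: [-1.473, -2.773, 0.004]
wrist_force: [-0.1, -1.1, 0.2]
opening: 1.005
t 5.13 tcp [0.4714 0.2774 0.0194] yawx 124.05 tilt 0.05 q1,q6 [25.6 -8.5] open 0.996
delta tool mm [ 1.3  0.1 -1.6] norm 2.1
turn rz rad 0.001
time: 5.8
tcp_pos: [0.4714, 0.2779, 0.0198]
tcp_rot: [1.472, 2.775, 0.001]
wrist_force: [-1.0, -0.0, 5.9]
opening: 0.089
t 5.85 tcp [0.4713 0.2779 0.0197] yawx 124.09 tilt 0.02 q1,q6 [25.6 -8.4] open 0.09
delta tool mm [ 0.9 -0.2 -1.3] norm 1.5
turn rz rad 0.002
```

View pics/c23.png

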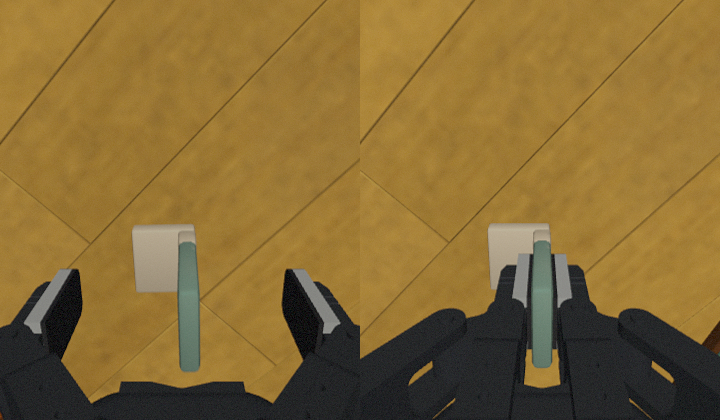

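The tile is held: opening 0.09 is about 7.6 mm, and the slab is square between the pads at (542,300). I lift and look again.

```bash
python3 -m handwheel '{"gripper":[1,1,1,1,1],"travel":[[0,0,-15],[0,0,-25],[0,0,-30],[0,0,-30],[0,0,0]],"angular":[[0,0,0],[0,0,0],[0,0,0],[0,0,0],[0,0,0]]}'
python3 - <<'E'
from h import *
im,_=shot("wrist","c4"); plan([.6411,.2879,.12],98.1)
E
```

```text
time: 6.27
tcp_pos: [0.4734, 0.2789, 0.1244]
tcp_rot: [1.47, 2.771, 0.009]
wrist_force: [0.8, 0.8, -0.1]
opening: 0.091
t 6.32 tcp [0.4724 0.2784 0.1219] yawx 124.1 q1,q6 [25.6 -8.4] open 0.087 F [-0.3  0.4 -0.5]
turn 0.454 = 4 x 0.1134; then travel [-14.4 168.3   2.7] = 5 x [-2.88 33.66  0.53]   (without turn: [-86.7 145.    2.7])
```

View pics/c4.png

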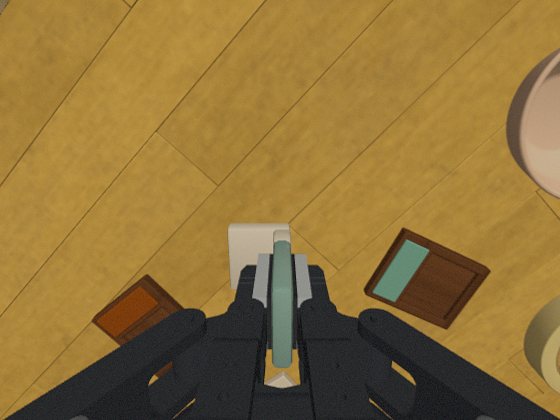

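The tile is up and unchanged in the hand at (282,300). I carry it over its holder.

```bash
python3 -m handwheel '{"gripper":[1,1,1,1,1,1,1,1,1,1,1,1],"travel":[[0,0,0],[0,0,0],[0,0,0],[0,0,0],[-2,20,0],[-3,33,0],[-3,33,0],[-3,33,0],[-2.4,29,1],[-1,20,1.7],[0,0,0],[0,0,0]],"angular":[[0,0,0.113],[0,0,0.113],[0,0,0.114],[0,0,0.114],[0,0,0],[0,0,0],[0,0,0],[0,0,0],[0,0,0],[0,0,0],[0,0,0],[0,0,0]]}'
python3 -m handwheel '{"gripper":[1,1],"travel":[[0,0,0],[0,0,0]],"angular":[[0,0,0],[0,0,0]]}'
cat > lookh.py <<'E'
import sys
from fit import *
fn,x,y,yaw=sys.argv[1],*map(float,sys.argv[2:5])
im,P=shot("wrist",fn); vis=im[:,:,::-1].copy(); draw(vis,P,HOLD,(x/1000,y/1000,yaw)); 
R,p,s=T()
if len(sys.argv)>5:  # tile held, tile point offset along tool x (mm), underside below TCP (mm)
    ox,zz=float(sys.argv[5]),float(sys.argv[6]); q=p+R@[ox/1000,0,0]; draw(vis,P,TILE,(q[0],q[1],yawx(R)-90),z=p[2]-zz/1000,col=(255,0,255))
cv2.imwrite("pics/"+fn+"v.png",vis); plan([x/1000,y/1000,.0257],yaw+90)
E
python3 lookh.py c5 641.1 288.8 8.1 1 19.7
```

```text
time: 7.32
tcp_pos: [0.6391, 0.2867, 0.1145]
tcp_rot: [-2.059, -2.371, 0.004]
wrist_force: [0.1, 0.1, 0.2]
opening: 0.083
time: 7.48
tcp_pos: [0.6384, 0.2872, 0.1162]
tcp_rot: [-2.058, -2.372, 0.002]
wrist_force: [-0.3, -0.5, -0.3]
opening: 0.089
t 7.53 tcp [0.6386 0.2873 0.1166] yawx 98.11 q1,q6 [20.4 12.3] open 0.087 F [ 0.1 -0.6 -0.9]
turn 0.000 = 1 x 0.0001; then travel [ 1.2  2.7 90.9] = 3 x [ 0.39  0.91 30.28]   (without turn: [ 1.2  2.7 90.9])
```

View pics/c5v.png

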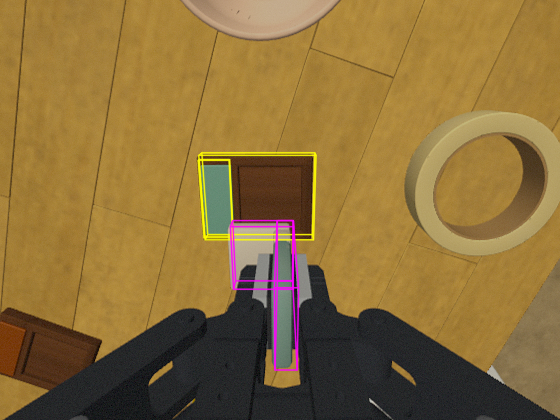

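The holder outline fits, and the carried tile (foot at left (250,255)) points to the chip. I shift 2 mm and lower.

```bash
python3 -m handwheel '{"gripper":[1,1,1,1,1,1,1],"travel":[[0.3,1,20],[0,1.3,28],[0,0,20],[0,0,12],[0,0,6],[0,0,2],[0,0,0]],"angular":[[0,0,0],[0,0,0],[0,0,0],[0,0,0],[0,0,0],[0,0,0],[0,0,0]]}'
python3 lookh.py c6 641.1 288.8 8.1 1 19.7
```

```text
time: 8.12
tcp_pos: [0.642, 0.2879, 0.0293]
tcp_rot: [2.059, 2.372, 0.001]
wrist_force: [-1.1, 0.1, -0.3]
opening: 0.092
t 8.17 tcp [0.6422 0.288  0.0299] yawx 98.08 q1,q6 [20.4 12.3] open 0.091 F [-0.6 -0.5 -0.7]
turn -0.000 = 1 x -0.0003; then travel [ 0.9 -1.   4.2] = 1 x [ 0.94 -1.03  4.17]   (without turn: [ 0.9 -1.   4.2])
```

View pics/c6v.png

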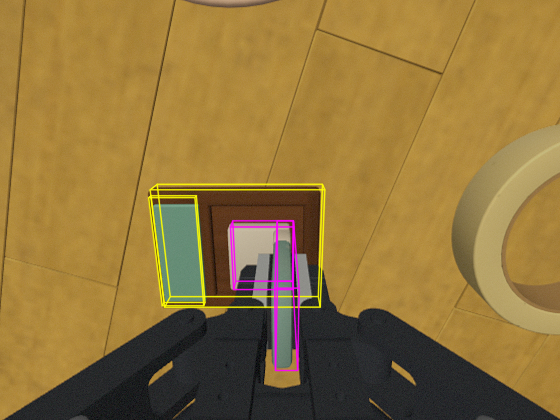

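The foot sits inside the recess with margins of about 8 and 6 mm along x. I trim by 1 mm and lower to contact.

```bash
python3 -m handwheel '{"gripper":[1,1,1,1,1],"travel":[[0,-1,2],[0,0,1.2],[0,0,0.8],[0,0,0.4],[0,0,0]],"angular":[[0,0,0],[0,0,0],[0,0,0],[0,0,0],[0,0,0]]}'
python3 -m handwheel '{"gripper":[1],"travel":[[0,0,0]],"angular":[[0,0,0]]}'
```

```text
time: 8.58
tcp_pos: [0.6411, 0.2878, 0.0258]
tcp_rot: [2.059, 2.372, 0.001]
wrist_force: [-3.9, -1.7, 9.1]
opening: 0.09
time: 8.67
tcp_pos: [0.6411, 0.2878, 0.0258]
tcp_rot: [2.059, 2.372, 0.001]
wrist_force: [-2.9, -1.8, 8.8]
opening: 0.086
```

```bash
python3 -m handwheel '{"gripper":[0.6,0.6,0.6,0.6,0.6,0.6,0.6],"travel":[[0,0,0],[0,0,0],[0,0,0],[0,0,0],[0,0,-15],[0,0,-35],[0,0,-35]],"angular":[[0,0,0],[0,0,0],[0,0,0],[0,0,0],[0,0,0],[0,0,0],[0,0,0]]}'
python3 -m handwheel '{"gripper":[0,0,0],"travel":[[0,0,-20],[0,0,0],[0,0,0]],"angular":[[0,0,0],[0,0,0],[0,0,0]]}'
python3 look.py celadon c7 641.1 288.8 8.1 .006; python3 -c "
from h import *
plan([.5925,.110,.15],69)"
```

```text
time: 9.25
tcp_pos: [0.64, 0.2873, 0.1101]
tcp_rot: [-2.059, -2.371, 0.003]
wrist_force: [-0.3, 0.2, 0.9]
opening: 0.399
time: 9.5
tcp_pos: [0.6414, 0.2879, 0.1316]
tcp_rot: [2.058, 2.371, 0.004]
wrist_force: [-0.8, -0.0, -0.8]
opening: 0.811
expect [283. 200.]
outline 1958 [269. 200.] 0.83
0.081 [639.3 288.3   8.6]
0.082 [639.3 288.3   9.1]
tcp [0.6403 0.2874 0.1288] yawx 98.08 t 9.6
t 9.6 tcp [0.6403 0.2874 0.1288] yawx 98.08 q1,q6 [20.4 12.3] open 0.97 F [-0.3 -0.9 -0.9]
turn 0.508 = 5 x 0.1015; then travel [-182.8   19.   -21.1] = 5 x [-36.55   3.79  -4.22]   (without turn: [-168.9  -72.3  -21.1])
```

View pics/c7v.png

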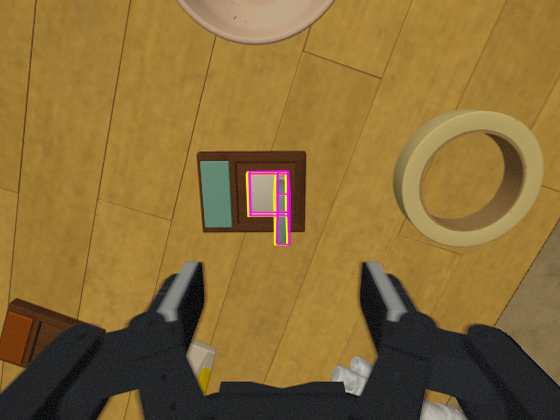

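Celadon stands in its recess, within 2 mm and 0.5°. Next is yellow.

```bash
python3 -m handwheel '{"gripper":[0,0,0,0,0,0,0,0,0,0,0,0],"travel":[[0,0,-10],[0,0,-11],[0,0,0],[0,0,0],[0,0,0],[-36.5,3.8,0],[-36.5,3.8,0],[-36.5,3.8,0],[-36.5,3.8,0],[-36.5,3.8,0],[0,0,0],[0,0,0]],"angular":[[0,0,0.1],[0,0,0.1],[0,0,0.1],[0,0,0.1],[0,0,0.1],[0,0,0],[0,0,0],[0,0,0],[0,0,0],[0,0,0],[0,0,0],[0,0,0]]}'
python3 -m handwheel '{"gripper":[0],"travel":[[0,0,0]],"angular":[[0,0,0]]}'
python3 look.py yellow y1 592 110 -20
```

```text
time: 10.6
tcp_pos: [0.5938, 0.1085, 0.1495]
tcp_rot: [-2.584, -1.785, 0.003]
wrist_force: [0.1, -0.5, 0.6]
opening: 0.993
time: 10.68
tcp_pos: [0.5943, 0.1103, 0.1497]
tcp_rot: [-2.582, -1.788, 0.001]
wrist_force: [-0.4, -0.1, -0.6]
opening: 1.002
expect [281. 192.]
outline 1651 [270. 192.] 0.74
0.065 [592.2 110.4 -17.9]
0.065 [592.2 110.6 -18. ]
tcp [0.5944 0.111  0.1498] yawx 69.49 t 10.7833
```

View pics/y1v.png

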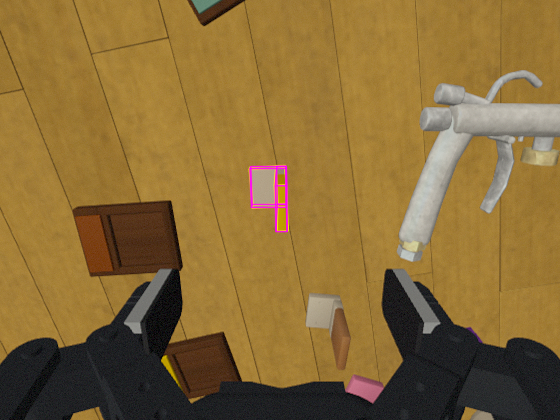

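The yellow tile is at (270,192) and fits. I descend and grip.

```bash
python3 -m handwheel '{"gripper":[0,0,0,0,0,0],"travel":[[-0.6,-1,30],[0,0,32],[0,0,30],[0,0,24],[0,0,13],[0,0,0]],"angular":[[0,0,-0.03],[0,0,0],[0,0,0],[0,0,0],[0,0,0],[0,0,0]]}' 30
python3 -m handwheel '{"gripper":[1,1,1,1,1,1,1,1],"travel":[[0,0,0],[0,0,0],[0,0,0],[0,0,0],[0,0,0],[0,0,0],[0,0,0],[0,0,0]],"angular":[[0,0,0],[0,0,0],[0,0,0],[0,0,0],[0,0,0],[0,0,0],[0,0,0],[0,0,0]]}' 30
python3 - <<'E'
from h import *
im,_=shot("wrist","y3"); delta([.5922,.1104,.0197],71.5)
E
python3 -m handwheel '{"gripper":[1,1,1,1,1],"travel":[[0,0,-15],[0,0,-25],[0,0,-30],[0,0,-30],[0,0,0]],"angular":[[0,0,0],[0,0,0],[0,0,0],[0,0,0],[0,0,0]]}'
python3 - <<'E'
from h import *
im,_=shot("wrist","y4"); plan([.4635,-.0407,.12],84.4)
a=cv2.imread("pics/y3.png");b=cv2.imread("pics/y4.png")
cv2.imwrite("pics/y34.png",np.hstack([a[:,100:460],b[:,100:460]]))
E
```

```text
time: 11.28
tcp_pos: [0.5917, 0.1105, 0.0184]
tcp_rot: [-2.552, -1.828, 0.006]
wrist_force: [-0.1, 0.1, -1.2]
opening: 1.0
time: 11.95
tcp_pos: [0.5936, 0.1098, 0.0218]
tcp_rot: [2.555, 1.827, 0.001]
wrist_force: [-0.8, 0.1, 5.6]
opening: 0.095
t 12.0 tcp [0.5936 0.1099 0.0218] yawx 71.15 tilt 0.04 q1,q6 [ 6.1 24.9] open 0.09
delta tool mm [ 0.1 -1.5  2.1] norm 2.6
turn rz rad -0.006
time: 12.42
tcp_pos: [0.5959, 0.1102, 0.1269]
tcp_rot: [2.552, 1.825, 0.011]
wrist_force: [0.2, -0.4, 0.4]
opening: 0.093
t 12.47 tcp [0.5948 0.11   0.1241] yawx 71.15 q1,q6 [ 6.1 24.9] open 0.09 F [-0.8 -0.1 -1.6]
turn -0.231 = 2 x -0.1156; then travel [-162.8 -116.     3.4] = 6 x [-27.14 -19.33   0.56]   (without turn: [-185.1  -75.5    3.4])
```

View pics/y34.png

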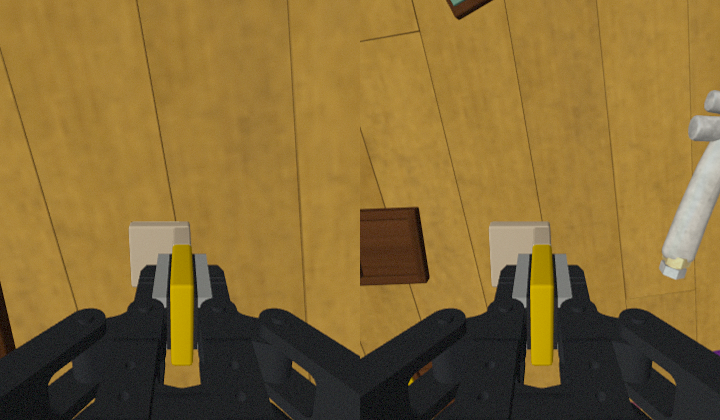

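Yellow is held square at (180,305), with no slip on lifting. I carry it to the yellow holder.

```bash
python3 -m handwheel '{"gripper":[1,1,1,1,1,1,1,1,1,1,1,1],"travel":[[0,0,0],[0,0,0],[-16,-11,0],[-27,-19.5,0],[-27,-19.5,0],[-27,-19.5,0],[-27,-19.5,0],[-24,-17,2],[-15,-10,1.4],[0,0,0],[0,0,0],[0,0,0]],"angular":[[0,0,-0.115],[0,0,-0.116],[0,0,0],[0,0,0],[0,0,0],[0,0,0],[0,0,0],[0,0,0],[0,0,0],[0,0,0],[0,0,0],[0,0,0]]}'
python3 lookh.py y5 463.5 -40.7 -5.6 0 21.8
```

```text
time: 13.47
tcp_pos: [0.4621, -0.0407, 0.1175]
tcp_rot: [-2.327, -2.109, 0.0]
wrist_force: [0.2, 0.0, -1.0]
opening: 0.092
t 13.52 tcp [ 0.4622 -0.0405  0.1176] yawx 84.41 q1,q6 [-10.8  -5.2] open 0.085 F [-0.9  0.6 -0.7]
turn 0.000 = 1 x 0.0002; then travel [-0.   1.3 91.9] = 3 x [-1.000e-02  4.300e-01  3.062e+01]   (without turn: [-0.   1.3 91.9])
```

View pics/y5v.png

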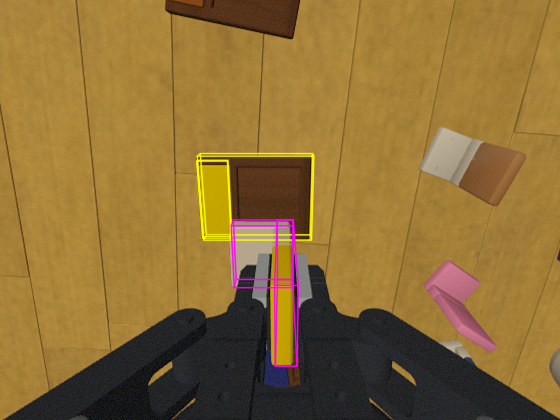

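The holder outline fits and the foot points to the chip. I lower in two stages.

```bash
python3 -m handwheel '{"gripper":[1,1,1,1,1,1,1],"travel":[[0,0.5,20],[0,0.3,28],[0,0,20],[0,0,11],[0,0,5],[0,0,2],[0,0,0]],"angular":[[0,0,0],[0,0,0],[0,0,0],[0,0,0],[0,0,0],[0,0,0],[0,0,0]]}'
python3 lookh.py y6 463.5 -40.7 -5.6 0 21.8
```

```text
time: 14.1
tcp_pos: [0.463, -0.0408, 0.0319]
tcp_rot: [2.327, 2.111, -0.0]
wrist_force: [-0.9, 0.7, -0.5]
opening: 0.088
t 14.15 tcp [ 0.4632 -0.0409  0.0323] yawx 84.41 q1,q6 [-10.8  -5.2] open 0.092 F [-0.4  0.3 -1.8]
turn 0.000 = 1 x 0.0002; then travel [0.2 0.3 6.6] = 1 x [0.23 0.3  6.6 ]   (without turn: [0.2 0.3 6.6])
```

View pics/y6.png

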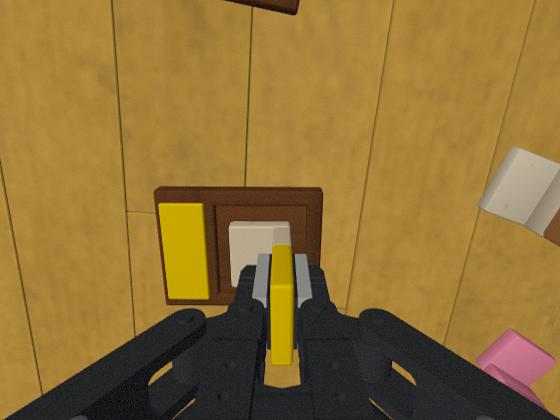

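The foot (229–291 px) sits within the recess (216–307 px), square to it. I lower to contact.

```bash
python3 -m handwheel '{"gripper":[1,1,1,1,1],"travel":[[0,0.5,2],[0,0,1.3],[0,0,0.7],[0,0,0.4],[0,0,0]],"angular":[[0,0,0],[0,0,0],[0,0,0],[0,0,0],[0,0,0]]}'
python3 -m handwheel '{"gripper":[1],"travel":[[0,0,0]],"angular":[[0,0,0]]}'
```

```text
time: 14.57
tcp_pos: [0.4634, -0.0412, 0.0278]
tcp_rot: [2.327, 2.11, 0.0]
wrist_force: [-1.0, -1.1, 2.5]
opening: 0.093
time: 14.65
tcp_pos: [0.4634, -0.0412, 0.0278]
tcp_rot: [2.327, 2.11, 0.001]
wrist_force: [-0.2, 1.2, 4.3]
opening: 0.087
```

```bash
python3 -m handwheel '{"gripper":[1,0.6,0.6,0.6,0.6,0.6,0.6,0.6],"travel":[[0,0,0.2],[0,0,0],[0,0,0],[0,0,0],[0,0,0],[0,0,-15],[0,0,-35],[0,0,-35]],"angular":[[0,0,0],[0,0,0],[0,0,0],[0,0,0],[0,0,0],[0,0,0],[0,0,0],[0,0,0]]}'
python3 -m handwheel '{"gripper":[0,0,0],"travel":[[0,0,-30],[0,0,0],[0,0,0]],"angular":[[0,0,0],[0,0,0],[0,0,0]]}'
python3 look.py yellow y7 463.5 -40.7 -5.6 .006; python3 -c "
from h import *
plan([.595,-.0255,.15],64)"
```

```text
time: 15.32
tcp_pos: [0.4622, -0.041, 0.1125]
tcp_rot: [-2.326, -2.108, 0.003]
wrist_force: [-0.2, 0.0, 0.2]
opening: 0.397
time: 15.57
tcp_pos: [0.4639, -0.0413, 0.1436]
tcp_rot: [2.326, 2.108, 0.003]
wrist_force: [-0.6, 0.1, -0.5]
opening: 0.81
expect [282. 195.]
outline 1910 [270. 195.] 0.88
0.056 [462.  -41.2  -6.1]
0.056 [462.  -41.2  -6.1]
tcp [ 0.4627 -0.0411  0.1416] yawx 84.38 t 15.6667
t 15.67 tcp [ 0.4627 -0.0411  0.1416] yawx 84.38 q1,q6 [-10.8  -5.2] open 0.963 F [ 0.3  0.3 -0.1]
turn 0.356 = 3 x 0.1186; then travel [ 72.  112.1  -8.5] = 4 x [18.   28.03 -2.13]   (without turn: [ 28.4 130.2  -8.5])
```

View pics/y7v.png

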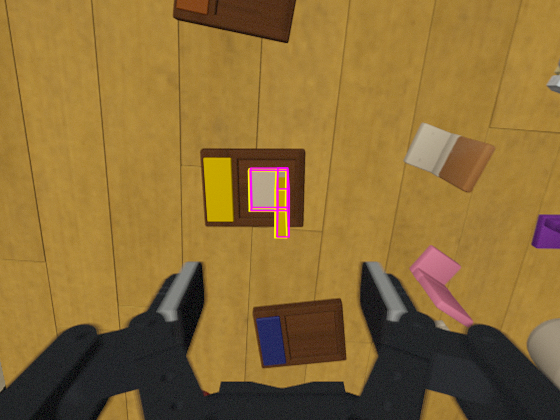

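Yellow is seated. Next is rust.

```bash
python3 -m handwheel '{"gripper":[0,0,0,0,0,0,0,0,0,0],"travel":[[0,0,-4],[0,0,-4],[0,0,0],[18,28,0],[18,28,0],[18,28,0],[18,28,0],[0,0,0],[0,0,0],[0,0,0]],"angular":[[0,0,0.118],[0,0,0.118],[0,0,0.12],[0,0,0],[0,0,0],[0,0,0],[0,0,0],[0,0,0],[0,0,0],[0,0,0]]}'
python3 look.py rust r1 595 -25.5 -26
```

```text
time: 16.5
tcp_pos: [0.5942, -0.0255, 0.1486]
tcp_rot: [-2.663, -1.664, 0.004]
wrist_force: [0.3, -0.2, -0.2]
opening: 1.0
expect [285. 190.]
outline 1725 [274. 188.] 0.6
0.052 [595.3 -24.4 -25.1]
0.052 [595.5 -24.5 -25.1]
tcp [ 0.5943 -0.0256  0.1496] yawx 63.98 t 16.6
```

View pics/r1v.png

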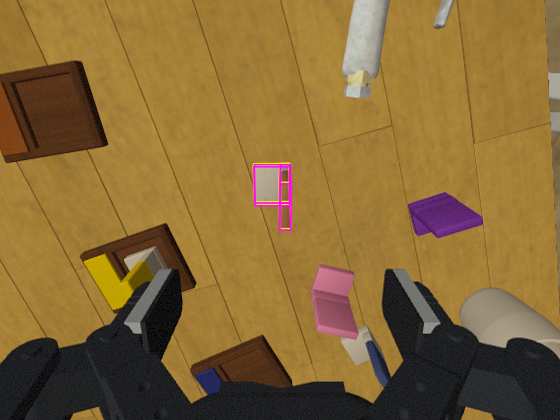

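Rust is at (274,188) between the jaws; the pink tile at (335,300) and the spray gun are clear of the fingers.

```bash
python3 -m handwheel '{"gripper":[0,0,0,0,0,0],"travel":[[1.2,0.8,30],[0,0,32],[0,0,30],[0,0,24],[0,0,12.5],[0,0,0]],"angular":[[0,0,-0.012],[0,0,0],[0,0,0],[0,0,0],[0,0,0],[0,0,0]]}' 30
python3 -m handwheel '{"gripper":[1,1,1,1,1,1,1,1],"travel":[[0,0,0],[0,0,0],[0,0,0],[0,0,0],[0,0,0],[0,0,0],[0,0,0],[0,0,0]],"angular":[[0,0,0],[0,0,0],[0,0,0],[0,0,0],[0,0,0],[0,0,0],[0,0,0],[0,0,0]]}' 30
python3 - <<'E'
from h import *
im,_=shot("wrist","r3"); delta([.5954,-.0244,.0197],64.6)
E
python3 -m handwheel '{"gripper":[1,1,1,1,1,1],"travel":[[0,0,-15],[0,0,-25],[0,0,-30],[0,0,-30],[0,0,-15],[0,0,0]],"angular":[[0,0,0],[0,0,0],[0,0,0],[0,0,0],[0,0,0],[0,0,0]]}'
python3 - <<'E'
from h import *
im,_=shot("wrist","r4"); plan([.4703,.1069,.13],73.3)
a=cv2.imread("pics/r3.png");b=cv2.imread("pics/r4.png")
cv2.imwrite("pics/r34.png",np.hstack([a[:,100:460],b[:,100:460]]))
E
```

```text
time: 17.1
tcp_pos: [0.5947, -0.0248, 0.0195]
tcp_rot: [-2.652, -1.679, 0.005]
wrist_force: [-0.3, -0.8, -0.3]
opening: 0.997
time: 17.77
tcp_pos: [0.5969, -0.0248, 0.0223]
tcp_rot: [2.654, 1.68, 0.001]
wrist_force: [-0.8, 1.1, 6.2]
opening: 0.091
t 17.82 tcp [ 0.5969 -0.0248  0.0222] yawx 64.68 tilt 0.03 q1,q6 [-6.8 18.5] open 0.089
delta tool mm [-0.2 -1.5  2.5] norm 2.9
turn rz rad 0.001
time: 18.32
tcp_pos: [0.5983, -0.025, 0.1404]
tcp_rot: [2.651, 1.679, 0.007]
wrist_force: [0.8, -0.1, -0.9]
opening: 0.087
t 18.37 tcp [ 0.5973 -0.0249  0.1382] yawx 64.67 q1,q6 [-6.8 18.5] open 0.087 F [-0.  -0.5 -0.4]
turn -0.151 = 2 x -0.0753; then travel [  89.7 -159.6    7.8] = 5 x [ 17.95 -31.91   1.55]   (without turn: [  64.8 -171.2    7.8])
```

View pics/r34.png

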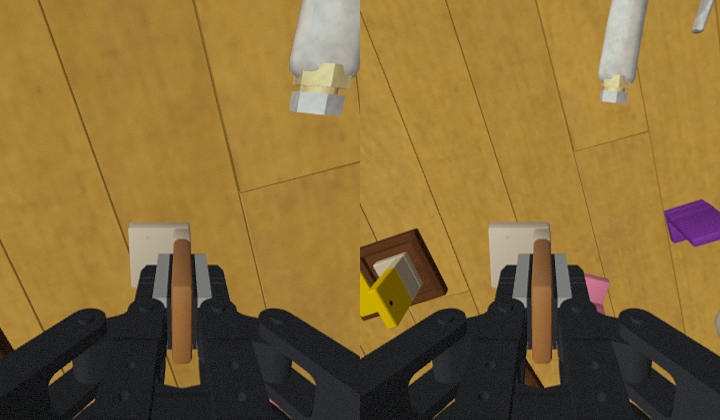

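Rust is held square. I carry it to the rust holder.

```bash
python3 -m handwheel '{"gripper":[1,1,1,1,1,1,1,1,1,1,1],"travel":[[0,0,0],[0,0,0],[10,-18,0],[18,-32,0],[18,-32,1],[18,-32,2],[16,-28,3],[10,-18,2],[0,0,0],[0,0,0],[0,0,0]],"angular":[[0,0,-0.075],[0,0,-0.076],[0,0,0],[0,0,0],[0,0,0],[0,0,0],[0,0,0],[0,0,0],[0,0,0],[0,0,0],[0,0,0]]}'
python3 lookh.py r5 470.3 106.9 -16.7 0 22.2
```

```text
time: 19.28
tcp_pos: [0.4693, 0.107, 0.1282]
tcp_rot: [-2.52, -1.876, 0.001]
wrist_force: [-0.1, -0.1, -0.2]
opening: 0.089
t 19.33 tcp [0.4696 0.1068 0.1283] yawx 73.3 q1,q6 [ 7.3 24. ] open 0.088 F [ 0.6  1.1 -1.7]
turn 0.000 = 1 x 0.0000; then travel [  0.3   0.7 102.6] = 3 x [ 0.1   0.22 34.2 ]   (without turn: [  0.3   0.7 102.6])
```

View pics/r5v.png

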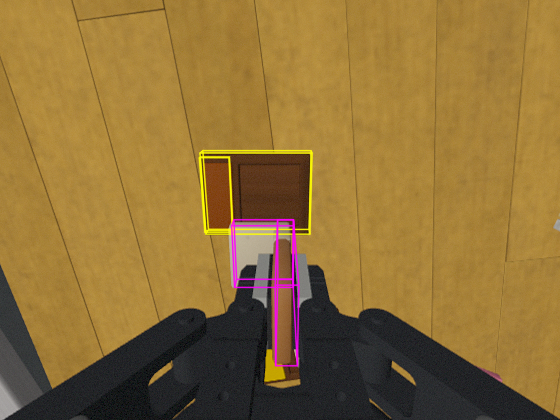

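Aligned. I lower to 4 mm above contact: contact is expected at TCP z = 0.0282, so I stop near 0.032.

```bash
python3 -m handwheel '{"gripper":[1,1,1,1,1,1,1,1],"travel":[[0.3,0.5,15],[0,0.3,28],[0,0,25],[0,0,16],[0,0,8],[0,0,3],[0,0,1],[0,0,0]],"angular":[[0,0,0],[0,0,0],[0,0,0],[0,0,0],[0,0,0],[0,0,0],[0,0,0],[0,0,0]]}'
python3 lookh.py r6 470.3 106.9 -16.7 0 22.2
```

```text
time: 20.0
tcp_pos: [0.4707, 0.1072, 0.0333]
tcp_rot: [2.52, 1.875, 0.001]
wrist_force: [0.5, 0.3, -0.8]
opening: 0.086
t 20.05 tcp [0.4707 0.1073 0.0336] yawx 73.31 q1,q6 [ 7.3 24. ] open 0.092 F [ 0.8 -0.2 -1.3]
turn 0.000 = 1 x 0.0003; then travel [-0.5 -0.3  7.9] = 1 x [-0.51 -0.28  7.86]   (without turn: [-0.5 -0.3  7.9])
```

View pics/r6.png

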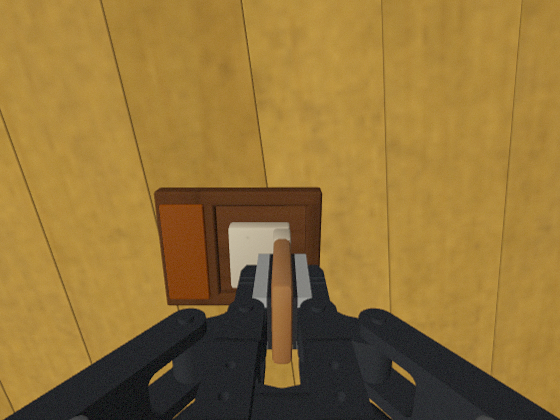

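The foot (229–291 px) sits inside the recess (216–306 px), square. It needs 5.4 mm down to contact.

```bash
python3 -m handwheel '{"gripper":[1,1,1,1,1,1],"travel":[[0,0.3,2.5],[0,0,1.5],[0,0,0.9],[0,0,0.5],[0,0,0.2],[0,0,0]],"angular":[[0,0,0],[0,0,0],[0,0,0],[0,0,0],[0,0,0],[0,0,0]]}'
python3 -m handwheel '{"gripper":[1],"travel":[[0,0,0]],"angular":[[0,0,0]]}'
```

```text
time: 20.55
tcp_pos: [0.4707, 0.1073, 0.0282]
tcp_rot: [2.52, 1.876, 0.001]
wrist_force: [-3.4, -0.5, 14.4]
opening: 0.094
time: 20.63
tcp_pos: [0.4707, 0.1073, 0.0282]
tcp_rot: [2.519, 1.876, 0.001]
wrist_force: [-4.1, -1.8, 15.4]
opening: 0.091
```

```bash
python3 -m handwheel '{"gripper":[1,0.6,0.6,0.6,0.6,0.6,0.6,0.6],"travel":[[0,0,-0.3],[0,0,0],[0,0,0],[0,0,0],[0,0,0],[0,0,-15],[0,0,-35],[0,0,-35]],"angular":[[0,0,0],[0,0,0],[0,0,0],[0,0,0],[0,0,0],[0,0,0],[0,0,0],[0,0,0]]}'
python3 -m handwheel '{"gripper":[0,0,0],"travel":[[0,0,-30],[0,0,0],[0,0,0]],"angular":[[0,0,0],[0,0,0],[0,0,0]]}'
python3 look.py rust r7 470.3 106.9 -16.7 .006; python3 -c "
from h import *
plan([.602,-.2075,.18],90)"
```

```text
time: 21.3
tcp_pos: [0.4694, 0.1071, 0.1127]
tcp_rot: [-2.519, -1.875, 0.004]
wrist_force: [0.3, 0.1, 0.4]
opening: 0.399
time: 21.55
tcp_pos: [0.471, 0.1074, 0.1438]
tcp_rot: [2.519, 1.875, 0.004]
wrist_force: [0.0, 0.8, -1.5]
opening: 0.81
expect [282. 196.]
outline 1900 [269. 195.] 0.81
outline 6213 [250. 187.] 0.48
0.065 [469.  107.4 -16.6]
0.066 [468.9 107.5 -16.5]
tcp [0.4698 0.1072 0.1418] yawx 73.32 t 21.65
t 21.65 tcp [0.4698 0.1072 0.1418] yawx 73.32 q1,q6 [ 7.3 24. ] open 0.965 F [-0.2 -0.6  0.4]
turn -0.291 = 3 x -0.0970; then travel [-314.7  132.1  -38.4] = 10 x [-31.47  13.21  -3.84]   (without turn: [-263.5  216.9  -38.4])
```

View pics/r7v.png

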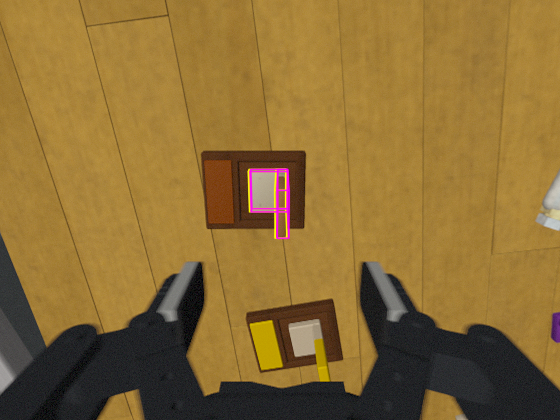

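Rust is seated and yellow still stands at (310,340). Next is blue.

```bash
python3 -m handwheel '{"gripper":[0,0,0,0,0,0,0,0,0,0,0,0],"travel":[[0,0,-13],[0,0,-13],[0,0,-12.4],[-35,14.7,0],[-35,14.7,0],[-35,14.7,0],[-35,14.7,0],[-35,14.7,0],[-35,14.7,0],[-35,14.7,0],[-35,14.7,0],[-34.7,14.5,0]],"angular":[[0,0,-0.097],[0,0,-0.097],[0,0,-0.097],[0,0,0],[0,0,0],[0,0,0],[0,0,0],[0,0,0],[0,0,0],[0,0,0],[0,0,0],[0,0,0]]}'
python3 -m handwheel '{"gripper":[0,0,0],"travel":[[0,0,0],[0,0,0],[0,0,0]],"angular":[[0,0,0],[0,0,0],[0,0,0]]}'
python3 look.py blue b1 602 -207.5 -5
```

```text
time: 22.65
tcp_pos: [0.6022, -0.2091, 0.1788]
tcp_rot: [-2.22, -2.219, 0.002]
wrist_force: [0.7, -0.1, 0.8]
opening: 0.998
time: 22.9
tcp_pos: [0.6017, -0.2068, 0.1792]
tcp_rot: [-2.22, -2.219, 0.001]
wrist_force: [0.1, 0.3, -0.5]
opening: 1.003
expect [284. 183.]
outline 1712 [272.  93.] 0.8
outline 2507 [407.  51.] 0.69
outline 1413 [274. 181.] 0.56
0.059 [ 602.  -205.9    4.2]
0.059 [ 602.  -205.9    4.1]
tcp [ 0.602  -0.2062  0.1802] yawx 90.06 t 23.0
```

View pics/b1v.png

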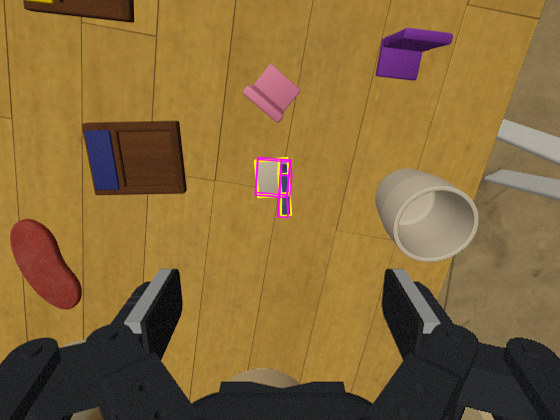

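Run:
```python
from fit import *
im,P=load("b1"); a=im[70:240,220:340,::-1].copy(); v=im[:,:,::-1].copy(); draw(v,P,TILE,(.602,-.2059,4.2)); b=v[70:240,220:340]
cv2.imwrite("pics/b1c.png",cv2.resize(np.hstack([a,b]),None,fx=3.2,fy=3.2,interpolation=cv2.INTER_CUBIC))
```

```text
(no output)
```

View pics/b1c.png

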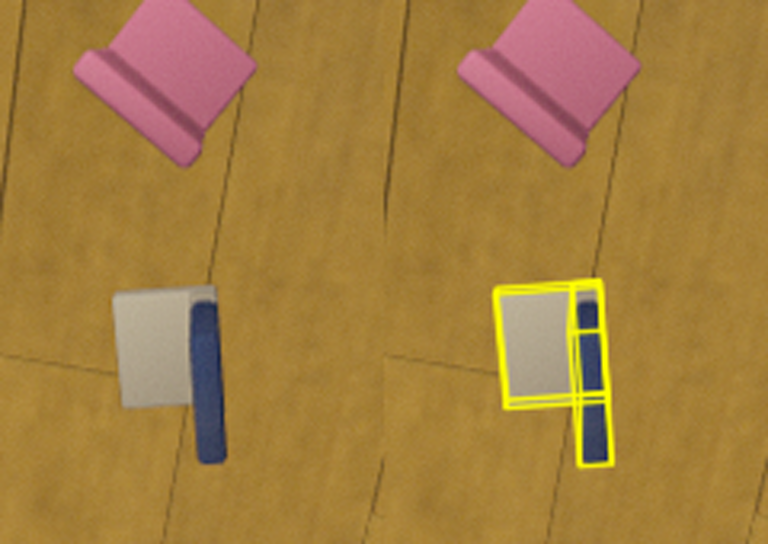

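The 4.2° yaw follows the foot's edges (foot 113–215 px across, slab at right). The pink tile is about 30 mm off the tile's end and the beaker is well outside the right finger. I turn, descend and grip.

```bash
python3 -m handwheel '{"gripper":[0,0,0,0,0,0,0],"travel":[[0,0.5,30],[0,0,32],[0,0,32],[0,0,30],[0,0,22],[0,0,12.5],[0,0,0]],"angular":[[0,0,-0.072],[0,0,0],[0,0,0],[0,0,0],[0,0,0],[0,0,0],[0,0,0]]}' 30
python3 -m handwheel '{"gripper":[1,1,1,1,1,1,1,1],"travel":[[0,0,0],[0,0,0],[0,0,0],[0,0,0],[0,0,0],[0,0,0],[0,0,0],[0,0,0]],"angular":[[0,0,0],[0,0,0],[0,0,0],[0,0,0],[0,0,0],[0,0,0],[0,0,0],[0,0,0]]}' 30
python3 - <<'E'
from h import *
im,_=shot("wrist","b3"); delta([.602,-.2059,.0197],94.2)
E
python3 -m handwheel '{"gripper":[1,1,1,1,1,1],"travel":[[0,0,-15],[0,0,-25],[0,0,-30],[0,0,-30],[0,0,-10],[0,0,0]],"angular":[[0,0,0],[0,0,0],[0,0,0],[0,0,0],[0,0,0],[0,0,0]]}'
python3 - <<'E'
from h import *
im,_=shot("wrist","b4"); plan([.4903,-.1876,.125],90.9)
a=cv2.imread("pics/b3.png");b=cv2.imread("pics/b4.png")
cv2.imwrite("pics/b34.png",np.hstack([a[:,100:460],b[:,100:460]]))
E
```

```text
time: 23.58
tcp_pos: [0.6015, -0.206, 0.0199]
tcp_rot: [-2.136, -2.298, 0.002]
wrist_force: [0.2, 0.7, 0.0]
opening: 1.002
time: 24.25
tcp_pos: [0.6031, -0.2075, 0.0228]
tcp_rot: [2.14, 2.3, 0.0]
wrist_force: [-1.2, 0.2, 3.7]
opening: 0.085
t 24.3 tcp [ 0.6031 -0.2075  0.0228] yawx 94.12 tilt 0.03 q1,q6 [-23.2 -27.3] open 0.094
delta tool mm [ 1.7 -1.   3.1] norm 3.7
turn rz rad -0.001
time: 24.8
tcp_pos: [0.6042, -0.208, 0.136]
tcp_rot: [2.137, 2.296, 0.003]
wrist_force: [-0.8, -0.5, -1.4]
opening: 0.086
t 24.85 tcp [ 0.6032 -0.2076  0.1335] yawx 94.13 q1,q6 [-23.2 -27.3] open 0.089 F [ 0.1 -0.1 -2. ]
turn 0.056 = 1 x 0.0563; then travel [  21.7 -112.6    8.3] = 4 x [  5.43 -28.16   2.07]   (without turn: [  28.  -111.2    8.3])
```

View pics/b34.png

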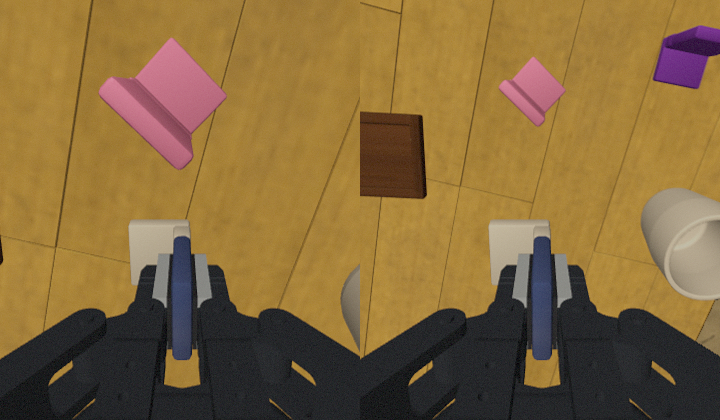

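Blue is held square, with pink and purple untouched. I carry it to the blue holder.

```bash
python3 -m handwheel '{"gripper":[1,1,1,1,1,1,1,1,1],"travel":[[0,0,0],[3,-15,0],[5,-28,0],[5,-28,1],[5,-26,2],[2.5,-15.6,3],[0,0,0],[0,0,0],[0,0,0]],"angular":[[0,0,0.056],[0,0,0],[0,0,0],[0,0,0],[0,0,0],[0,0,0],[0,0,0],[0,0,0],[0,0,0]]}'
python3 lookh.py b5 490.3 -187.6 0.9 1 22.8
```

```text
time: 25.6
tcp_pos: [0.4903, -0.1888, 0.1258]
tcp_rot: [-2.203, -2.239, 0.0]
wrist_force: [0.8, 0.9, -0.7]
opening: 0.092
t 25.65 tcp [ 0.4906 -0.1888  0.1259] yawx 90.92 q1,q6 [-26.1 -27.1] open 0.09 F [-0.3 -0.  -1. ]
turn 0.000 = 1 x 0.0004; then travel [  1.2  -0.2 100.2] = 3 x [ 0.41 -0.07 33.4 ]   (without turn: [  1.2  -0.2 100.2])
```

View pics/b5v.png

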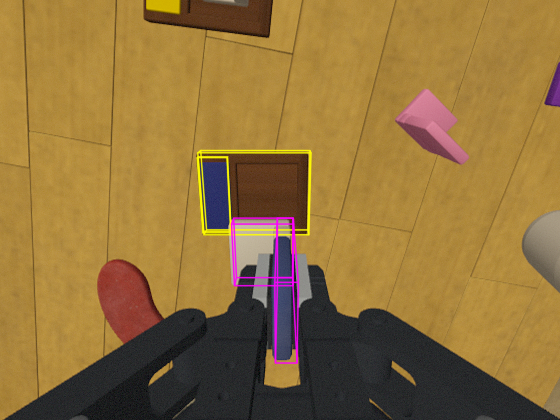

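```bash
python3 -m handwheel '{"gripper":[1,1,1,1,1,1,1,1],"travel":[[0,0,15],[0,0,28],[0,0,25],[0,0,15],[0,0,6],[0,0,3],[0,0,1],[0,0,0]],"angular":[[0,0,0],[0,0,0],[0,0,0],[0,0,0],[0,0,0],[0,0,0],[0,0,0],[0,0,0]]}'
python3 lookh.py b6 490.3 -187.6 0.9 1 22.8
```

```text
time: 26.32
tcp_pos: [0.4906, -0.189, 0.034]
tcp_rot: [2.203, 2.239, 0.001]
wrist_force: [-0.1, -0.1, 0.2]
opening: 0.086
t 26.37 tcp [ 0.4907 -0.189   0.0342] yawx 90.92 q1,q6 [-26.1 -27.1] open 0.087 F [ 0.7  0.9 -0.1]
turn 0.000 = 1 x 0.0004; then travel [ 1.4 -0.3  8.5] = 1 x [ 1.4  -0.34  8.5 ]   (without turn: [ 1.4 -0.3  8.5])
```

View pics/b6.png

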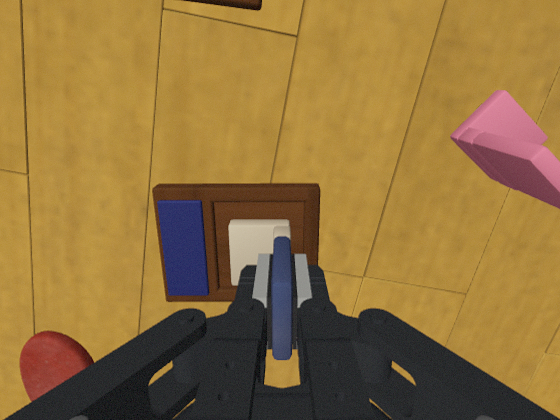

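The foot (229–291 px) is centred in the recess (215–306 px). Contact is expected 5.4 mm lower.

```bash
python3 -m handwheel '{"gripper":[1,1,1,1,1,1],"travel":[[0,0,2.5],[0,0,1.4],[0,0,0.8],[0,0,0.4],[0,0,0.2],[0,0,0]],"angular":[[0,0,0],[0,0,0],[0,0,0],[0,0,0],[0,0,0],[0,0,0]]}'
python3 -m handwheel '{"gripper":[1],"travel":[[0,0,0]],"angular":[[0,0,0]]}'
```

```text
time: 26.87
tcp_pos: [0.4902, -0.1888, 0.0288]
tcp_rot: [2.203, 2.239, 0.0]
wrist_force: [-1.5, 1.1, 7.9]
opening: 0.095
time: 26.95
tcp_pos: [0.4902, -0.1888, 0.0288]
tcp_rot: [2.203, 2.239, 0.0]
wrist_force: [-2.2, 1.8, 7.7]
opening: 0.086
```

Contact at 8 N, at the expected height. I release, rise and check everything.

```bash
python3 -m handwheel '{"gripper":[0.6,0.6,0.6,0.6,0.6,0.6,0.6,0.6],"travel":[[0,0,0],[0,0,0],[0,0,0],[0,0,0],[0,0,-15],[0,0,-35],[0,0,-35],[0,0,-35]],"angular":[[0,0,0],[0,0,0],[0,0,0],[0,0,0],[0,0,0],[0,0,0],[0,0,0],[0,0,0]]}'
python3 -m handwheel '{"gripper":[0,0,0],"travel":[[0,0,0],[0,0,0],[0,0,0]],"angular":[[0,0,0],[0,0,0],[0,0,0]]}'
python3 look.py blue b7 490.3 -187.6 0.9 .006; python3 -c "
from h import *
plan([.42,.05,.42],154)"
```

```text
time: 27.62
tcp_pos: [0.4896, -0.1885, 0.1493]
tcp_rot: [-2.203, -2.238, 0.001]
wrist_force: [-0.0, -0.2, 0.7]
opening: 0.404
time: 27.87
tcp_pos: [0.4897, -0.1886, 0.1475]
tcp_rot: [-2.203, -2.239, 0.0]
wrist_force: [-0.6, 0.6, 0.3]
opening: 0.809
expect [284. 193.]
outline 1852 [271. 192.] 0.95
outline 2290 [420. 123.] 0.7
0.046 [ 488.2 -187.8    0.9]
0.047 [ 488.2 -187.7    0.9]
tcp [ 0.4894 -0.1885  0.1468] yawx 90.91 t 27.9667
t 27.97 tcp [ 0.4894 -0.1885  0.1468] yawx 90.91 q1,q6 [-26.1 -27.1] open 0.965 F [-0.5 -0.1  0.5]
turn -1.101 = 10 x -0.1101; then travel [ 167.5  183.9 -272.8] = 10 x [ 16.75  18.39 -27.28]   (without turn: [ 239.8  -66.1 -272.8])
```

View pics/b7v.png

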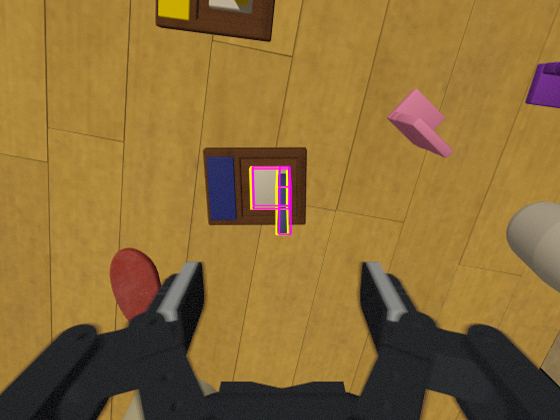

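```bash
python3 -m handwheel '{"gripper":[0,0,0,0,0,0,0,0,0],"travel":[[10,0,-30],[10,-5,-36],[10,-5,-36],[10,-5,-36],[10,-5,-36],[10,-5,-30],[0,0,0],[0,0,0],[0,0,0]],"angular":[[0,0,0],[0,0,0],[0,0,0],[0,0,0],[0,0,0],[0,0,0],[0,0,0],[0,0,0],[0,0,0]]}'
python3 - <<'E'
from h import *
a,_=shot("scene","f1s"); b,_=shot("side","f1d"); c,_=shot("wrist","f1w")
for l in("beaker_mid","bowl_mid"):
    for cam in("scene","side"):
        print(l,cam,[(np.round(d["position"],3).tolist(),round(d["conf"],2)) for d in search_frame(l,cam)])
x=cv2.resize(a[150:340,170:440,::-1],(540,380),interpolation=cv2.INTER_CUBIC); y=cv2.resize(b[130:310,190:380,::-1],(401,380),interpolation=cv2.INTER_CUBIC)
z=np.hstack([x,y]); cv2.imwrite("pics/f1.png",cv2.resize(z,None,fx=.85,fy=.85))
E
```

```text
time: 28.72
tcp_pos: [0.4638, -0.1291, 0.3504]
tcp_rot: [-2.202, -2.238, 0.002]
wrist_force: [0.8, -0.2, -0.1]
opening: 0.998
beaker_mid scene [([0.701, -0.236, 0.052], 0.69)]
beaker_mid side [([0.718, -0.247, 0.054], 0.97)]
bowl_mid scene [([0.611, 0.454, 0.033], 0.56)]
bowl_mid side [([0.454, -0.2, 0.01], 0.74), ([0.605, 0.463, 0.039], 0.58)]
```

View pics/f1.png

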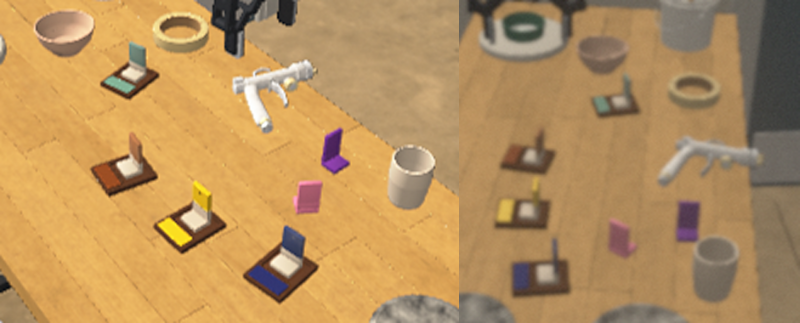

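View pics/f1w.png

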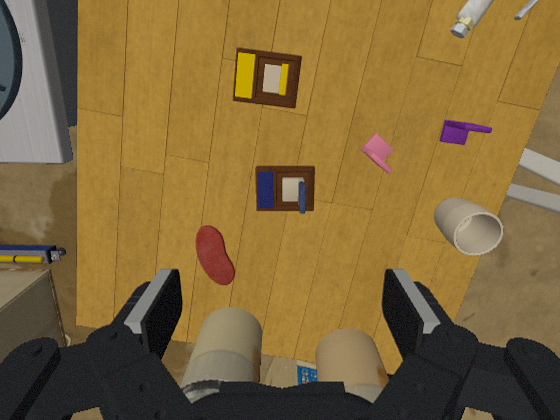

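The scene and side pictures show all four tiles upright in their own holders, each foot towards its chip, and the beaker and bowl where they were. I hand in.

```bash
python3 -c "
from station import *
print(hand_in(), state()['time'])"
```

```text
the job is handed in; nothing more can be done
the job is handed in; nothing more can be done
```

All four tiles stand upright in the holders with the matching chips, each foot pointing at its chip. I handed the job in at about 29 s of the 109 s allowed; no verdict was reported.

- **Placing:** I took them in the order celadon, yellow, rust, blue. Each was gripped across its slab and lowered until the wrist force showed contact with the recess floor (4–15 N), at the expected height.
- **Fit checks:** the wrist-camera fit after each release put the tiles within about 2 mm of their seat points and within about 0.5° of square. The recess leaves 8 mm on each side.
- **Bystanders:** the beaker and bowl positions in the scene and side views changed by no more than 3 mm from the start, which is within the detector's error. The pink and purple look-alikes were not touched.
- **Disagreements:** the first cameras disagreed on the blue tile's yaw (8° against −10° and −16°). A closer look gave 4.2°, and the grasp there was square. In the final check the side camera also reported a bowl at the blue holder; the pictures show none there, and its second hit was on the real bowl.

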